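Load the slide press with staggered slotted weights

ROBOT

A 6-joint arm with a two-finger parallel gripper is mounted at the origin on a cart in front of the work surface, level with it; the furniture and walls round the work are solid. World frame = base frame: x ahead of the robot, y to its left, z up, the work surface at z = 0. Lengths are in mm, angles in rad, forces in N, time in s.
With the tool pointing down it reaches from about 225 to 725 mm from the base axis. Payload 3.1 kg.
Tool frame: the origin (TCP) lies at the very end of the fingers, on their centre line; the grasp point (between the pads) lies 19 mm behind it; z points along the fingers, x is the direction in which the jaws open and shut, and the axes are right-handed (so a half turn about z gives the same grasp; the last joint's range is limited). The gripper opens to 85 mm and grips with 20 to 120 N. Pads are 22 mm wide; open, the fingers measure 114 mm over their backs; the gripper's body (76 mm by 85 mm) begins 54 mm behind the grasp point. The pads swing forward as they close: fully open they stand 13 mm farther back than shut.
Start: joints at [-1.459, 0.048, 0.099, 1.622, 0, 1.443], TCP at [124.677, -509.974, 231.312] pointing down, gripper open.
Joint ranges: [-2.91, 2.91], [-0.99, 1.94], [-1.21, 1.42], [-2.12, 2.29], [-1.49, 1.47], [-3.14, 3.14]. Speed limits (rad/s): [2.79, 2.79, 3.14, 3.14, 3.14, 3.14].

INTERFACE

Orientations are given as [roll, pitch, yaw] about the fixed x, y, z axes, in that order (R = Rz(yaw) Ry(pitch) Rx(roll)).
In Python, from workcell import get_state, grab_frame, sign_off, cut_out gives the robot as it stands.
- The arm moves only by the tool apply_moves, never from a script. Its argument "motion" is one flat list of numbers, 7 for each row, row after row: the turn, a rotation vector about the tool's x, y, z in units of 45 degrees (1.0 is 45 degrees), then the shift along the tool's x, y, z in units of 15 cm (1.0 is 15 cm), then the opening, from -1 (shut) to 1 (fully open), so that 0 is half open. In form: [ax, ay, az, x, y, z, grip, ax, ay, az, x, y, z, grip, ...]. A call has 1 to 20 rows; each row is the pose to reach, as a shift and turn from the pose measured when the call began, along the tool's axes at that moment; what a row does not reach only later rows make up. A row lasts 1/12 s, in which the tool goes at most 41.7 mm and 7.16 degrees, less where a joint would pass 70% of its speed; a pose out of reach is approached as far as the arm can. A call with a number of a shift or a turn outside -1 to 1 is refused whole. A call with a gripper value outside its range is refused whole. The fingers move at their own pace and stop on an object; the grip force is fixed at half the most. Time passes only in rows, so rows that repeat a pose let the fingers close. It gives the time, the measured TCP pose, the force and the opening at its end, in the units of the state.
- get_state(): the state, without advancing time (a new reading comes with each control period).
- grab_frame(name): name is "side" or "top"; returns a dict with "img" (420x560x3 uint8, red, green, blue), "mtx" (3x3 intrinsics, pixels), "view" (4x4, takes a point from world to camera coordinates). Camera axes: x right, y up, looking along -z (the intrinsics and any distortion apply to the point x, -y, -z); pixel columns grow to the right and rows downward; lengths in mm; the calibration is good to about 2 mm. A picture is of the moment at which its call begins. There is no depth.
- sign_off(): hands the job in, once; it reports no verdict.
Trained networks look in the newest picture that a camera, given by its name, has taken for a name from the list of things; names that differ only in an ending like _2 or _b are one class to them, and where a whole thing is asked for, a point or a joint stands for the part that bears it (a point fixed in the world has none). Each returns a list of dicts, best first, with "p" (0 to 1); they miss things now and then, are a little off and sometimes report something else, mostly with a low value. They report only what shows in the picture. A call takes as long as a camera call. They do not tell look-alikes from the thing itself.
- cut_out(camera, target): "mask" (420x560 bool, what is visible of it) and "uv" ([column, row] in pixels, amid what is visible of it).
The state is a dict: "clock": time; "joints": joint angles; "dq": joint speeds; "effort": joint torques, N m; "tcp_pos": TCP position; "orientation": TCP orientation; "contact_force": force on the tool from outside, world axes, zero at the start; "moment": the same for the moment, N m; "gripper_width": opening from 0.0 (shut) to 1.0 (fully open).
Only numpy, scipy, OpenCV 4.12 (cv2) and the standard library are available. Lean on these libraries where they do the work, as an engineer would, in place of code of your own. Each camera call takes 0.05 s, during which the arm holds its last target.

TASK

The slide press has only its largest slotted weight on; leave that one on and add the medium weight, then the small one on top of it. Draw the medium weight out of its parking dock, slide each in sideways under the knob until the stem is at the closed end of its slot, and set it down flat (do not let it drop), turned so that the three slots point to three different sides, about a third of a turn apart. Leave the other things on the bench where they are.

Things in the scene. Friction and masses are not known exactly. Their poses are not given: they have to be found in the camera images.
- press_seat (a point): Slide press, fixed: round grey base 100 mm across, 12 mm high; above it a dark platen 80 mm across whose top is 40 mm above the bench; from its middle rises a steel stem 10 mm thick with a black knob 28 mm across at 165 to 186 mm above the bench, so that weights come in only sideways. This point: on the stem's axis, on the platen's top.
- dock: Parking dock, fixed: white block 56 mm deep (x), 60 mm wide (y), 44 mm high; origin at the middle of its underside. A pocket 28 mm wide, 20 mm high, 50 mm deep opens at the bottom of its front, which looks along the dock's -x. The medium weight's tab lies in it, the disc's rim about 4 mm before the front; it is drawn straight out along the dock's -x.
- largest: Largest slotted weight, bare grey metal, loose: disc 88 mm across, 14 mm thick, two flats 80 mm apart and 36 mm long, parallel to the slot, beside the middle. A 14 mm wide slot, open at the rim, ends 7 mm past the middle; opposite its mouth a light grey-plastic tab, 20 mm wide, 14 mm thick, ends 88 mm from the middle. 0.22 kg. Origin: middle of the underside; x points out of the slot's mouth, away from the tab.
- largest_c (a point): Middle of the largest weight's disc, half-way up its 14 mm; x axis points out of the slot's mouth, away from the tab, z normal to the disc. It already lies on the platen round the stem, its slot somewhere between towards the robot and to the robot's right.
- medium: Medium slotted weight, bare grey metal, loose: disc 72 mm across, 14 mm thick, two flats 62 mm apart and 36 mm long, parallel to the slot, beside the middle. A 14 mm wide slot, open at the rim, ends 7 mm past the middle; opposite its mouth a light grey-plastic tab, 20 mm wide, 14 mm thick, ends 88 mm from the middle. 0.12 to 0.22 kg. Origin: middle of the underside; x points out of the slot's mouth, away from the tab.
- medium_c (a point): Middle of the medium weight's disc, half-way up its 14 mm; x axis points out of the slot's mouth, away from the tab, z normal to the disc. It lies on the bench, tab hidden in the dock: there only its flats can be gripped; on the press only its tab, as stem and knob stand up through the place of a hand above the disc.
- medium_tab (a point): Middle of the gripping part of the medium weight's tab, on its centre line, half-way up: 74 mm from the middle of the disc, on its -x side. Axes as medium_c.
- small: Small slotted weight, bare grey metal, loose: disc 58 mm across, 14 mm thick, two flats 48 mm apart and 32 mm long, parallel to the slot, beside the middle. A 14 mm wide slot, open at the rim, ends 7 mm past the middle; opposite its mouth a light grey-plastic tab, 20 mm wide, 14 mm thick, ends 88 mm from the middle. 0.09 to 0.17 kg. Origin: middle of the underside; x points out of the slot's mouth, away from the tab.
- small_c (a point): Middle of the small weight's disc, half-way up its 14 mm; x axis points out of the slot's mouth, away from the tab, z normal to the disc. It lies flat in the open on the bench, left or right of the press.
- small_tab (a point): Middle of the gripping part of the small weight's tab, on its centre line, half-way up: 74 mm from the middle of the disc, on its -x side. Axes as small_c.
- strip_reader: White strip reader, fixed, behind the left half of the bench: keep clear; solid block about 275 mm deep, 250 mm wide, 177 mm high; origin at the middle of its underside.
- stapler: Bystander: dark blue stapler, 130 x 34 x 48 mm; long axis y, lying about towards the robot; origin at the middle of its underside.
- slide_box_cream: Bystander: cream slide box, 90 x 98 x 38 mm; origin at the middle of its underside.
- slide_box_blue: Bystander: blue slide box, 90 x 98 x 38 mm; origin at the middle of its underside.
- petri_dish: Bystander: petri dish, 62 mm across, 14 mm high, right of the middle; origin at the middle of its underside.
- petri_dish_b: Bystander: petri dish, 62 mm across, 14 mm high, at the left; origin at the middle of its underside.
- forceps: Bystander: steel forceps lying flat, 128 x 17 x 8 mm, long axis y; origin at the middle of the underside.
- bench_timer: Bystander: white timer, 54 x 62 x 61 mm; origin at the middle of its underside.
- specimen_cup_2: Bystander: specimen cup with red lid, 60 mm across, 67 mm high; origin at the middle of its underside.
Mind the look-alikes: they are no part of the job. Leave any purple look-alike of the medium alone.

How it is judged (in metres and radians):
On the way, in this order (a step that is already met when the one before it is completed fails the run):
1. the medium weight lies home on the largest one, its slot turned away from the largest one's (horizontal distance between medium_c and press_seat below 0.008 m and height (world z) of medium_c between 0.057 and 0.065 m and angle between medium_c's own z axis and vertical below 0.08 rad and x of medium_tab in the frame of largest_c above -0.013 m), for 0.2 s.
2. the small weight lies home on the medium one, its slot turned away from both (horizontal distance between small_c and press_seat below 0.008 m and height (world z) of small_c between 0.071 and 0.079 m and angle between small_c's own z axis and vertical below 0.08 rad and x of small_tab in the frame of largest_c above -0.013 m and x of small_tab in the frame of medium_c above -0.013 m), for 0.2 s.
At the end, for the whole second after the job is handed in: From the platen up lie the largest, the medium and the small weight, each flat (within about 4.5 degrees, its height within 4 mm), its middle within 8 mm of the stem's axis, at rest, and any two of the three slots point at least about 80 degrees apart (all of step 1 and all of step 2 and horizontal distance between largest_c and press_seat below 0.008 m and height (world z) of largest_c between 0.043 and 0.051 m and angle between largest_c's own z axis and vertical below 0.08 rad and linear speed of each of largest, medium, small below 0.02 m/s); the robot touches nothing.
It fails at once if a bystander was moved by more than 30 mm (distance of any of stapler, slide_box_cream, slide_box_blue, petri_dish, petri_dish_b, forceps, bench_timer, specimen_cup_2 from where it was at the start of the episode above 0.03 m).
It fails at once if the medium or the small weight was dropped onto the press ((horizontal distance between medium_c and press_seat below 0.03 m and height (world z) of medium_c below 0.15 m and linear speed of medium above 0.6 m/s) or (horizontal distance between small_c and press_seat below 0.03 m and height (world z) of small_c below 0.15 m and linear speed of small above 0.6 m/s)).
It fails at once if the largest weight was taken off the press (horizontal distance between largest_c and press_seat above 0.03 m).
It also fails if it takes over 72 s, if anything falls off the work surface, if the arm or the gripper's body presses on something with over 40 N, if the wrist force passes 120 N, or if a joint passes its speed limit or range.

## Working session

There is one attempt and no reset: what is moved stays moved. The work goes in short steps, Python scripts to look and compute and a tool call to move; the robot and the scene stay as the last step left them, time stands still between calls to the robot, and variables do not carry over. Pictures are saved under pics/ and viewed, and the job is handed in when it is done.

Besides the shell and the picture viewer there is one more tool, called after "Request:" in YAML: its name, and indented under it one key for each argument. apply_moves: Moves the arm, as the interface text tells. Shifts and turns lie within -1 to 1; 1 stands for 15 cm of shift or 45 degrees of turn. Its arguments: {"type":"object","properties":{"motion":{"type":"array"}},"required":["motion"]}

```bash
ls; mkdir -p pics
python3 - <<'E'
from workcell import *
import cv2
s=get_state();print(s)
for n in("side","top"):
    f=grab_frame(n);cv2.imwrite(f"pics/{n}0.png",f["img"][:,:,::-1]);print(n,f["mtx"],f["view"],[k for k in f])
E
```

```text
pics
{'clock': 0.0, 'joints': array([-1.45879316e+00,  4.87160794e-02,  9.75926491e-02,  1.62200585e+00,
        2.90467342e-05,  1.44299145e+00]), 'dq': array([ 0.00141367,  0.00122198,  0.00032523, -0.00065953,  0.00044907,
       -0.00084893]), 'effort': array([-1.92522297e-03, -3.38786960e+01,  3.20012283e+01,  2.04205391e-02,
       -7.75052513e-05,  1.12369318e-05]), 'tcp_pos': array([ 124.62113864, -509.3635682 ,  230.13260178]), 'orientation': array([-3.14126649e+00,  2.31022827e-03, -1.33098794e+00]), 'contact_force': array([-1.35331432,  0.51109921,  0.13351942]), 'moment': array([0.00052267, 0.01092767, 0.03914362]), 'gripper_width': 0.9993755052906466}
side [[537.77403416   0.         277.42677386]
 [  0.         537.77403416 199.58757273]
 [  0.           0.           1.        ]] [[ 6.60134164e-01 -7.51122353e-01  6.17222497e-03 -3.22941355e+02]
 [ 5.75138956e-01  5.10720005e-01  6.39046366e-01 -3.01022684e+02]
 [-4.83154289e-01 -4.18306451e-01  7.69143450e-01 -1.40295840e+03]
 [ 0.00000000e+00  0.00000000e+00  0.00000000e+00  1.00000000e+00]] ['img', 'mtx', 'view']
top [[487.2323213    0.         273.98326066]
 [  0.         487.2323213  208.69910523]
 [  0.           0.           1.        ]] [[ 1.70191340e-02 -9.99800754e-01  1.04308374e-02 -4.81105016e+01]
 [ 9.93895120e-01  1.80541426e-02  1.08841806e-01 -5.08222620e+02]
 [-1.09008439e-01  8.51476515e-03  9.94004356e-01 -1.41538182e+03]
 [ 0.00000000e+00  0.00000000e+00  0.00000000e+00  1.00000000e+00]] ['img', 'mtx', 'view']
```

View pics/side0.png

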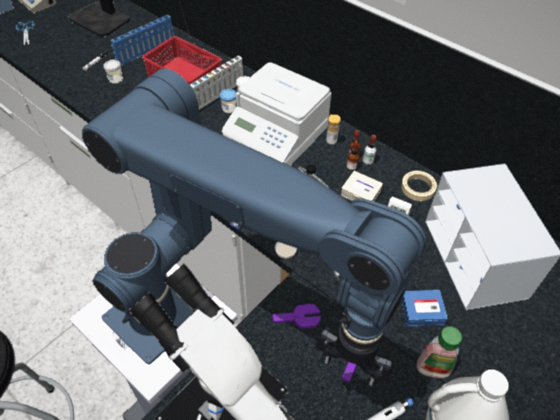

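View pics/top0.png

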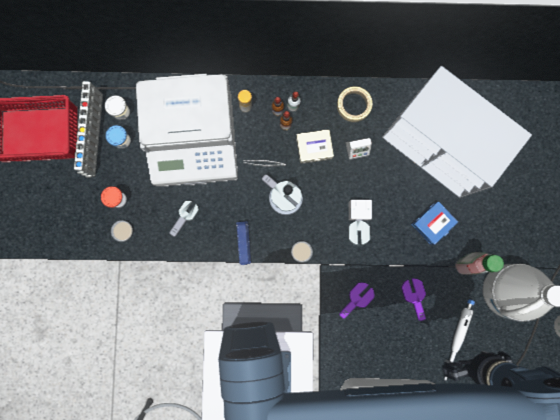

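```bash
cat > h.py <<'E'
from workcell import *
import cv2,numpy as np,json
def cam(f): return f["mtx"],f["view"]
def proj(f,P):
    P=np.atleast_2d(P).astype(float);c=P@f["view"][:3,:3].T+f["view"][:3,3]
    q=np.c_[c[:,0],-c[:,1],-c[:,2]]@f["mtx"].T
    return q[:,:2]/q[:,2:]
def unproj(f,uv,z):
    d=np.linalg.inv(f["mtx"])@np.array([uv[0],uv[1],1.]);d=np.array([d[0],-d[1],-d[2]])
    R=f["view"][:3,:3];o=-R.T@f["view"][:3,3];d=R.T@d
    return o+d*(z-o[2])/d[2]
E
python3 - <<'E'
from h import *
f=grab_frame("top")
np.save("pics/top.npy",f["img"])
M={}
for n,z in [("press_seat",40),("dock",44),("largest",54),("medium",14),("small",14),("medium_tab",14),("stapler",48),("petri_dish",14),("specimen_cup_2",67),("forceps",8),("bench_timer",61),("slide_box_cream",38),("slide_box_blue",38),("strip_reader",177)]:
    for d in cut_out("top",n):
        print(n,round(d["p"],2),np.round(d["uv"],1),d["mask"].sum(),np.round(unproj(f,d["uv"],z)[:2]))
im=f["img"][:,:,::-1]
c=cv2.resize(im[150:330,150:460],None,fx=2.58,fy=2.58,interpolation=cv2.INTER_CUBIC);cv2.imwrite("pics/c1.png",c)
a=cv2.resize(im[170:260,240:400],None,fx=5,fy=5,interpolation=cv2.INTER_CUBIC);cv2.imwrite("pics/c2.png",a)
E
```

```text
press_seat 0.52 [286.8 204.8] 298 [520. -77.]
dock 0.87 [358.8 212. ] 426 [ 502. -288.]
largest 0.79 [279.2 195.3] 685 [546. -53.]
medium 0.91 [417.4 294.9] 493 [ 263. -466.]
medium 0.85 [356.3 299.1] 519 [ 248. -286.]
medium 0.7 [358.9 228.5] 386 [ 456. -294.]
small 0.76 [180.3 216.9] 376 [481. 239.]
medium_tab 0.83 [352.4 296.1] 514 [ 256. -274.]
medium_tab 0.65 [416.8 293.2] 589 [ 268. -464.]
medium_tab 0.64 [357.6 231.8] 437 [ 446. -290.]
stapler 0.85 [244.8 239.4] 449 [416.  44.]
petri_dish 0.68 [299.5 248.3] 330 [ 394. -117.]
petri_dish 0.57 [120.6 230.6] 331 [437. 415.]
petri_dish 0.53 [313.  144.8] 999 [ 708. -154.]
specimen_cup_2 0.97 [112.6 195.4] 403 [535. 427.]
bench_timer 0.75 [357.8 146.6] 387 [ 694. -282.]
slide_box_cream 0.88 [313.6 144. ] 989 [ 704. -154.]
slide_box_blue 0.62 [434.9 221.6] 1068 [ 478. -513.]
```

View pics/c1.png

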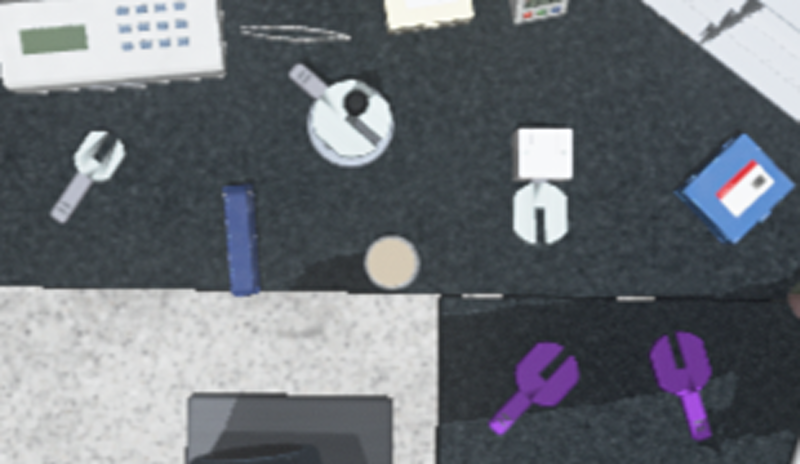

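View pics/c2.png

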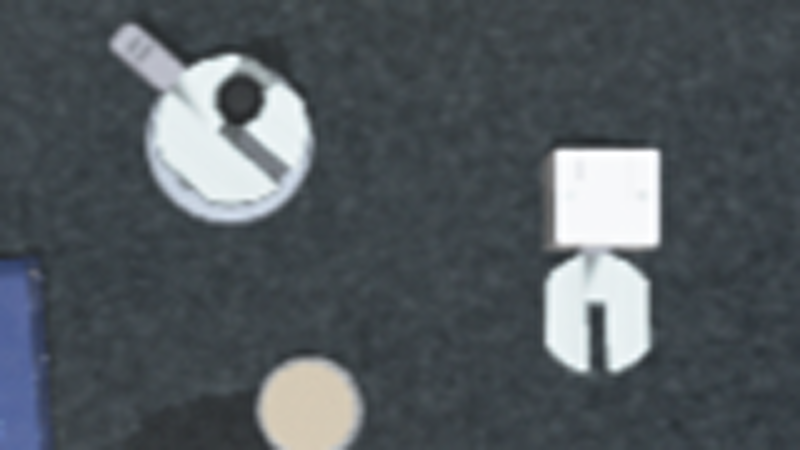

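```bash
cat >> h.py <<'E'
from scipy.optimize import minimize
def outline(R,w,L,tab=88,flat=True):
    # disc outline with flats and slot, in weight frame (x = slot mouth)
    a=np.linspace(0,2*np.pi,181)[:-1];p=np.c_[R*np.cos(a),R*np.sin(a)]
    m=abs(p[:,0])<=L/2; p[m,1]=np.sign(p[m,1])*np.minimum(abs(p[m,1]),w/2)
    return p
def slotp(R):
    t=np.linspace(np.pi/2,3*np.pi/2,13)
    return np.r_[[[R+3,-7],[R+3,7]],np.c_[7*np.cos(t),7*np.sin(t)]]
def tabp(R): return np.array([[-R+6,-10],[-R+6,10],[-88,10],[-88,-10]],float)
DIM=dict(largest=(44,80,36),medium=(36,62,36),small=(29,48,32))
def pose_pts(p,q,z):
    c,s=np.cos(q[2]),np.sin(q[2]);r=p@np.array([[c,s],[-s,c]])+q[:2]
    return np.c_[r,np.full(len(r),z)]
S=8
def render(f,name,q,zb,roi,tabval=.75,tab=True,slotval=0.,zt=14):
    u0,v0,u1,v1=roi
    im=np.zeros(((v1-v0)*S,(u1-u0)*S),np.float32)
    pix=lambda p,z:np.round((proj(f,pose_pts(p,q,z))-[u0-.5,v0-.5])*S*16-8).astype(np.int32)
    R,w,L=DIM[name];o=outline(R,w,L)
    if tab:
        h=cv2.convexHull(np.r_[pix(tabp(R),zb),pix(tabp(R),zb+zt)]);cv2.fillPoly(im,[h],tabval,shift=4)
    h=cv2.convexHull(np.r_[pix(o,zb),pix(o,zb+zt)]);cv2.fillPoly(im,[h],.85,shift=4)
    cv2.fillPoly(im,[pix(o,zb+zt)],1.,shift=4)
    cv2.fillPoly(im,[pix(slotp(R),zb+zt)],slotval,shift=4)
    return cv2.GaussianBlur(cv2.resize(im,(u1-u0,v1-v0),interpolation=cv2.INTER_AREA),(0,0),.6)
def fit(f,name,q0,zb,pad=14,excl=None,**k):
    g=f["img"].astype(np.float32).mean(2)
    P=proj(f,pose_pts(np.r_[outline(*DIM[name]),tabp(36) if k.get('tab',True) else outline(*DIM[name])],q0,zb+7))
    u0,v0=np.floor(P.min(0)).astype(int)-pad;u1,v1=np.ceil(P.max(0)).astype(int)+pad
    u0,v0=max(u0,0),max(v0,0);u1,v1=min(u1,560),min(v1,420)
    G=g[v0:v1,u0:u1];W=np.ones(G.shape,bool)
    if excl is not None:W&=~excl[v0:v1,u0:u1]
    def cost(x):
        q=np.array([x[0],x[1],x[2]/40.])
        m=render(f,name,q,zb,(u0,v0,u1,v1),**k)[W]
        return -np.corrcoef(m,G[W])[0,1]
    best=None
    for dy in(-.2,0,.2):
        x0=np.array([q0[0],q0[1],(q0[2]+dy)*40])
        r=minimize(cost,x0,method="Nelder-Mead",options=dict(initial_simplex=x0+np.array([[0,0,0],[8,0,0],[0,8,0],[0,0,6]]),xatol=.05,fatol=1e-5))
        if best is None or r.fun<best.fun:best=r
    x=best.x;return np.array([x[0],x[1],x[2]/40]),-best.fun
E
python3 - <<'E'
from h import *
f=grab_frame("top")
ex=np.zeros((420,560),bool)
d=[d for d in cut_out("top","dock")][:1]
ex[:219,:]=True
print("medium",fit(f,"medium",[446,-290,np.pi],0,excl=ex,tab=False))
print("small",fit(f,"small",[495,232,np.deg2rad(-30)],0))
kx=np.zeros((420,560),np.uint8);cv2.circle(kx,(288,190),7,1,-1)
# knob: darkest blob
g=f["img"].astype(float).mean(2)
print("largest",fit(f,"largest",[520,-77,np.deg2rad(-135)],40,excl=kx>0,pad=8))
b=g[180:200,278:298];print(b.astype(int))
E
```

```text
medium (array([ 444.87062718, -294.62117597,    3.12145809]), np.float64(0.9659812119807071))
small (array([502.4347575 , 217.82172616,  -0.56945779]), np.float64(0.9735217559468509))
largest (array([543.13777425, -73.77904799,  -2.29164526]), np.float64(0.9092352534018991))
[[ 59  62  58  52  50  58  70  83  89  79  61  55  53  49  47  49  52  51
   52  57]
 [ 46  54  73  86 105 144 186 221 234 204 137 102  80  57  46  48  48  50
   52  55]
 [ 73 119 190 222 225 233 238 242 243 222 170 154 147 113  64  51  52  51
   50  55]
 [184 229 236 239 237 239 241 242 227 189 173 169 167 157 120  79  62  52
   49  55]
 [236 240 238 237 236 238 239 229 176 128 124 136 158 169 166 145 109  79
   54  48]
 [240 239 238 237 238 238 215 151  94  65  63  75 108 149 170 165 144 127
   98  56]
 [238 238 238 238 237 216 142  74  50  53  52  50  61  94 143 167 168 176
  157 101]
 [235 237 238 240 228 162  78  49  54  58  58  57  50  52  99 158 210 231
  219 165]
 [230 236 238 239 212 123  54  52  60  61  60  62  56  52 109 200 237 239
  237 231]
 [221 234 238 239 205 112  51  56  63  63  62  62  57  49  
[... 176 characters left out ...]
 240 239
  239 238]
 [223 219 228 237 234 180  84  46  48  55  54  49  42  87 187 236 239 238
  239 239]
 [233 227 226 233 238 221 142  58  42  46  44  49  78 149 221 238 237 237
  238 239]
 [236 234 232 234 239 238 184  84  54  44  55 114 192 231 237 238 237 237
  237 238]
 [236 236 234 235 238 218 139  98  93  89 121 198 240 241 239 238 238 237
  237 236]
 [236 236 236 235 236 204 131 105 102  95 115 160 222 241 240 238 237 238
  237 236]
 [235 236 236 236 236 231 197 140 104 103 119 130 158 220 241 240 238 238
  238 238]
 [235 235 236 236 236 237 233 201 138 111 123 127 126 153 214 239 239 238
  237 238]
 [235 235 235 236 236 236 237 233 201 141 118 124 126 126 148 208 236 239
  238 237]]
```

Run:
```python
from h import *
f=grab_frame("top")
g=f["img"].astype(float).mean(2)
# knob fit: hull of circle r14 at z165..186
def ren(x):
    a=np.linspace(0,2*np.pi,60)[:-1];c=np.c_[14*np.cos(a),14*np.sin(a)]+x
    P=np.r_[proj(f,np.c_[c,np.full(59,165)]),proj(f,np.c_[c,np.full(59,186)])]
    im=np.zeros((24*8,24*8),np.float32);h=cv2.convexHull(np.round((P-[276-.5,178-.5])*128-8).astype(np.int32));cv2.fillPoly(im,[h],1,shift=4)
    return cv2.GaussianBlur(cv2.resize(im,(24,24),interpolation=cv2.INTER_AREA),(0,0),.6)
G=g[178:202,276:300];W=np.zeros((24,24),bool);W[6:16,0:18]=1
G=np.where(G<75,1.,0)+np.clip((150-G)/75,0,1)*(G>=75)
x0=unproj(f,[287.5,189.3],176)[:2];print(x0)
r=minimize(lambda x:-np.corrcoef(ren(x)[W],G[W])[0,1],x0,method="Nelder-Mead",options=dict(initial_simplex=x0+np.array([[0,0],[6,0],[0,6]])));print("stem",r.x,r.fun)
def draw(v,items,name,roi,sc):
    im=cv2.resize(v["img"][roi[1]:roi[3],roi[0]:roi[2],::-1],None,fx=sc,fy=sc,interpolation=cv2.INTER_CUBIC)
    for n,q,zb in items:
        R,w,L=DIM[n]
        for p in(outline(R,w,L),slotp(R),tabp(R)):
            P=(proj(v,pose_pts(p,q,zb+14))-[roi[0]-.5,roi[1]-.5])*sc
            cv2.polylines(im,[np.round(P*16).astype(np.int32)],True,(0,0,255),1,shift=4)
    cv2.imwrite(name,im)
draw(f,[("medium",(444.9,-294.6,3.121),0),("small",(502.4,217.8,-.569),0),("largest",(543.1,-73.8,-2.29),40)],"pics/d1.png",(160,170,400,260),3.3)
```

```text
[545.49631903 -73.08431203]
stem [543.65697837 -73.41291142] -0.9197127117808062
```

View pics/d1.png

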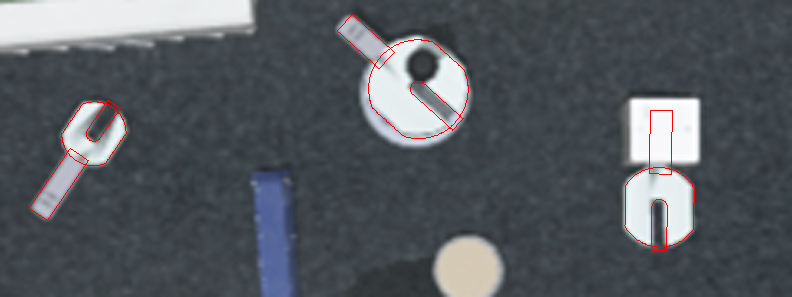

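```bash
cat >> h.py <<'E'
from scipy.spatial.transform import Rotation as Ro
def plan(*targets):
    s=get_state();R=Ro.from_euler("xyz",s["orientation"]);p=s["tcp_pos"]
    print("t",round(s["clock"],2),"tcp",np.round(p,1),"rpy",np.round(s["orientation"],3),"F",np.round(s["contact_force"],1),"M",np.round(s["moment"],2),"w",round(s["gripper_width"],3))
    for x,y,z,yaw in targets:
        T=Ro.from_euler("xyz",[np.pi,0,yaw]);d=R.inv().apply(np.array([x,y,z])-p)
        rv=(R.inv()*T).as_rotvec()
        print("rot",np.round(rv/(np.pi/4),3),"shift",np.round(d/150,4),"mm",np.round(np.linalg.norm(d)),"deg",np.round(np.rad2deg(np.linalg.norm(rv)),1))
E
python3 -c "
from h import *
plan((230,-430,220,-1.591),(337,-370,200,-1.591),(445,-294.6,160,-1.591))"
```

```text
t 1.0 tcp [ 124.7 -510.   231.3] rpy [-3.142 -0.    -1.331] F [-0.2 -0.5  0.3] M [-0.02  0.03 -0.  ] w 0.997
rot [-0.    -0.     0.331] shift [-0.3512 -0.8087  0.0755] mm 133.0 deg 14.9
rot [-0.    -0.     0.331] shift [-0.5704 -1.5966  0.2088] mm 256.0 deg 14.9
rot [-0.    -0.     0.331] shift [-0.8877 -2.4154  0.4755] mm 393.0 deg 14.9
```

Request:
apply_moves:
  motion: [0,0,0.331,-0.36,-0.98,0.08,1,0,0,0.331,-0.36,-0.98,0.08,1,0,0,0.331,-0.36,-0.98,0.08,1,0,0,0.331,-0.36,-0.98,0.08,1,0,0,0.331,-0.36,-0.98,0.08,1]

```text
clock: 1.42
tcp_pos: [259.3, -418.4, 219.0]
orientation: [-3.139, 0.003, -1.584]
contact_force: [-0.0, 0.1, 1.3]
gripper_width: 1.002
```

```bash
python3 -c "
from h import *
plan((337,-360,200,-1.591),(445,-294.6,120,-1.591))"
```

```text
t 1.42 tcp [ 259.3 -418.4  219. ] rpy [-3.139e+00  3.000e-03 -1.584e+00] F [-0.   0.1  1.3] M [-0.07  0.04 -0.02] w 1.002
rot [-0.004  0.004  0.01 ] shift [-0.3954 -0.5126  0.1292] mm 99.0 deg 0.5
rot [-0.004  0.004  0.01 ] shift [-0.8389 -1.2255  0.666 ] mm 244.0 deg 0.5
```

Request:
apply_moves:
  motion: [0,0,0.01,-0.68,-1,0.4,1,0,0,0.01,-0.68,-1,0.4,1,0,0,0.01,-0.68,-1,0.4,1,0,0,0.01,-0.68,-1,0.4,1,0,0,0.01,-0.68,-1,0.4,1,0,0,0.01,-0.68,-1,0.4,1]

```text
clock: 1.92
tcp_pos: [413.3, -314.1, 157.1]
orientation: [-3.14, 0.008, -1.585]
contact_force: [0.0, 0.3, -0.8]
gripper_width: 0.996
```

```bash
python3 -c "
from h import *
plan((440,-294.6,70,-1.591),(440,-294.6,20,-1.591))
for n in('side','top'):
    f=grab_frame(n);cv2.imwrite('pics/%s1.png'%n,f['img'][:,:,::-1])
"
```

```text
t 1.92 tcp [ 413.3 -314.1  157.1] rpy [-3.14   0.008 -1.585] F [ 0.   0.3 -0.8] M [-0.02  0.   -0.03] w 0.996
rot [-0.002  0.01   0.008] shift [-0.1281 -0.1751  0.5817] mm 93.0 deg 0.6
rot [-0.002  0.01   0.008] shift [-0.1256 -0.1745  0.915 ] mm 141.0 deg 0.6
```

View pics/side1.png

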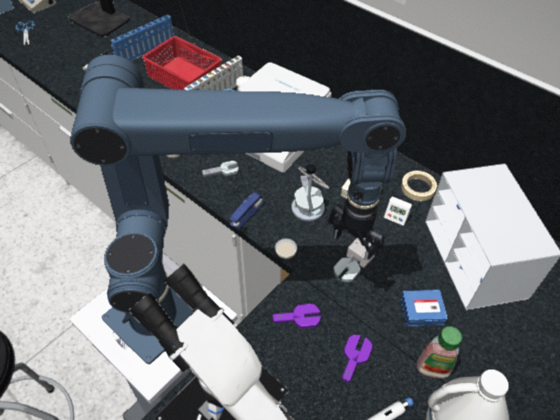

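View pics/top1.png

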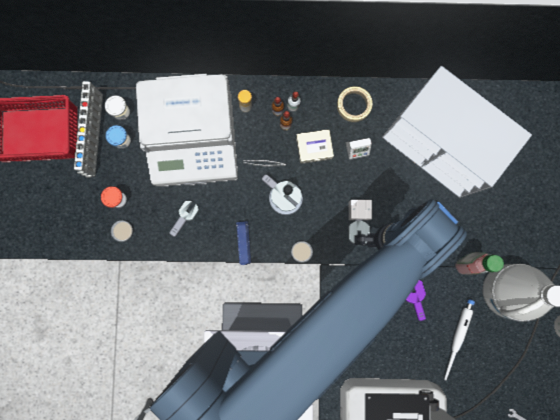

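```bash
python3 -c "
from h import *
f=grab_frame('side')
roi=(190,150,390,300);sc=4
im=cv2.resize(f['img'][roi[1]:roi[3],roi[0]:roi[2],::-1],None,fx=sc,fy=sc,interpolation=cv2.INTER_CUBIC)
def pl(P):
    P=(proj(f,P)-[roi[0]-.5,roi[1]-.5])*sc
    cv2.polylines(im,[np.round(P*16).astype(np.int32)],True,(0,0,255),1,shift=4)
for n,q,zb in [('medium',(444.9,-294.6,3.121),0),('small',(502.4,217.8,-.569),0),('largest',(543.1,-73.8,-2.29),40)]:
    R,w,L=DIM[n]
    for p in(outline(R,w,L),slotp(R),tabp(R)): pl(pose_pts(p,q,zb+14))
a=np.linspace(0,6.28,40)
for r,z in((14,165),(14,186),(5,100)): pl(np.c_[543.6+r*np.cos(a),-73.4+r*np.sin(a),0*a+z])
cv2.imwrite('pics/d2.png',im)
"
```

```text
(no output)
```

View pics/d2.png

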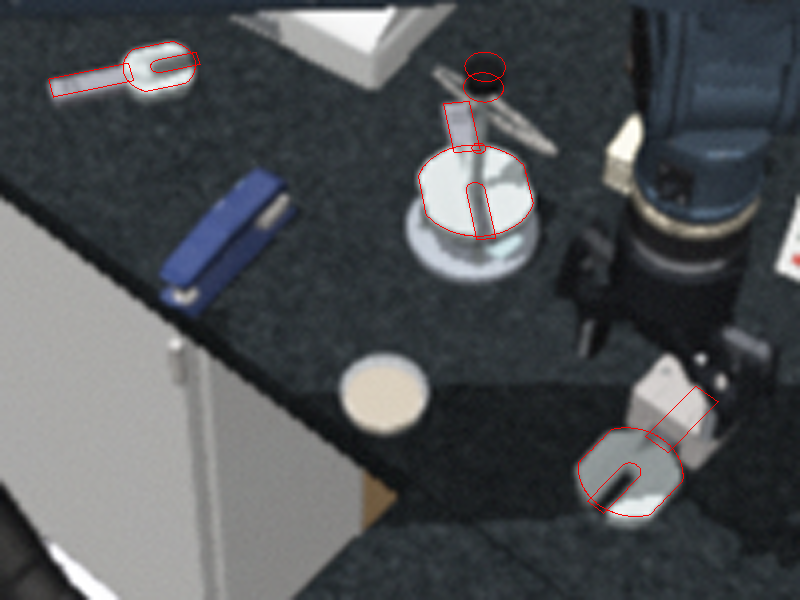

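Request:
apply_moves:
  motion: [0,0.01,0.008,-0.127,-0.18,0.5,1,0,0.01,0.008,-0.127,-0.18,0.5,1,0,0.01,0.008,-0.127,-0.18,0.7,1,0,0.01,0.008,-0.127,-0.18,0.85,1,0,0.01,0.008,-0.127,-0.18,0.93,1,0,0.01,0.008,-0.127,-0.18,0.93,1]

```text
clock: 2.57
tcp_pos: [435.3, -298.9, 17.5]
orientation: [3.139, -0.002, -1.599]
contact_force: [-0.6, -1.0, -0.5]
gripper_width: 0.998
```

```bash
python3 -c "
from h import *
plan((441,-294.6,0,-1.591))
for n in('side','top'):
    f=grab_frame(n);cv2.imwrite('pics/%s2.png'%n,cv2.resize(f['img'][190:310,270:430,::-1],None,fx=4.8,fy=4.8,interpolation=2))
"
```

```text
t 2.57 tcp [ 435.3 -298.9   17.5] rpy [ 3.139e+00 -2.000e-03 -1.599e+00] F [-0.6 -1.  -0.5] M [ 0.04  0.03 -0.01] w 0.998
rot [ 0.003 -0.002 -0.01 ] shift [-0.0302 -0.0375  0.1163] mm 19.0 deg 0.5
```

View pics/side2.png

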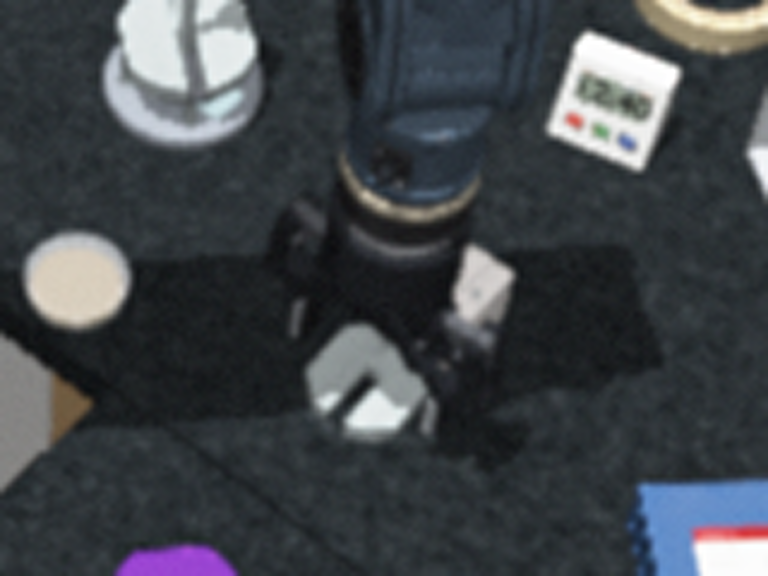

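Request:
apply_moves:
  motion: [0.003,0,-0.01,-0.03,-0.038,0.08,1,0.003,0,-0.01,-0.03,-0.038,0.1,1,0.003,0,-0.01,-0.03,-0.038,0.116,1,0.003,0,-0.01,-0.03,-0.038,0.116,1,0.003,0,-0.01,-0.03,-0.038,0.116,1]

```text
clock: 3.08
tcp_pos: [444.1, -296.6, 4.4]
orientation: [-3.136, -0.006, -1.591]
contact_force: [-0.4, 0.3, 0.6]
gripper_width: 0.996
```

Request:
apply_moves:
  motion: [0,0,0,0,0,0,0.5,0,0,0,0,0,0,0.45,0,0,0,0,0,0,0.4,0,0,0,0,0,0,0.3,0,0,0,0,0,0,0.2,0,0,0,0,0,0,0.2]

```text
clock: 3.58
tcp_pos: [444.6, -296.7, 5.8]
orientation: [-3.135, -0.007, -1.59]
contact_force: [-1.2, 2.2, 5.2]
gripper_width: 0.694
```

```bash
python3 -c "
from h import *
plan((441,-294.6,0,-1.591))
"
```

```text
t 3.58 tcp [ 444.6 -296.7    5.8] rpy [-3.135 -0.007 -1.59 ] F [-1.2  2.2  5.2] M [0.48 0.34 0.01] w 0.694
rot [-0.008 -0.009  0.001] shift [-0.014   0.0243  0.0385] mm 7.0 deg 0.5
```

Request:
apply_moves:
  motion: [0,0,0,0,0,0,0,0,0,0,0,0,0,-0.1,0,0,0,0,0.05,0,-0.1,0,0,0,0,0.1,0,-0.1,0,0,0,0,0.15,0,-0.1,0,0,0,0,0.2,0,-0.1,0,0,0,0,0.25,0,-0.1,0,0,0,0,0.3,0,-0.1,0,0,0,0,0.3,0,-0.1]

```text
clock: 4.33
tcp_pos: [397.8, -296.0, 5.9]
orientation: [-3.136, -0.007, -1.592]
contact_force: [-1.4, -0.4, 4.5]
gripper_width: 0.694
```

```bash
python3 -c "
from h import *
plan((441,-294.6,0,-1.591))
for n in('side','top'):
    f=grab_frame(n);cv2.imwrite('pics/%s3.png'%n,cv2.resize(f['img'][190:310,270:430,::-1],None,fx=4.8,fy=4.8,interpolation=2))
"
```

```text
t 4.33 tcp [ 397.8 -296.     5.9] rpy [-3.136 -0.007 -1.592] F [-1.4 -0.4  4.5] M [0.1  0.41 0.02] w 0.694
rot [-0.007 -0.009 -0.001] shift [-0.0154 -0.2874  0.0406] mm 44.0 deg 0.5
```

View pics/side3.png

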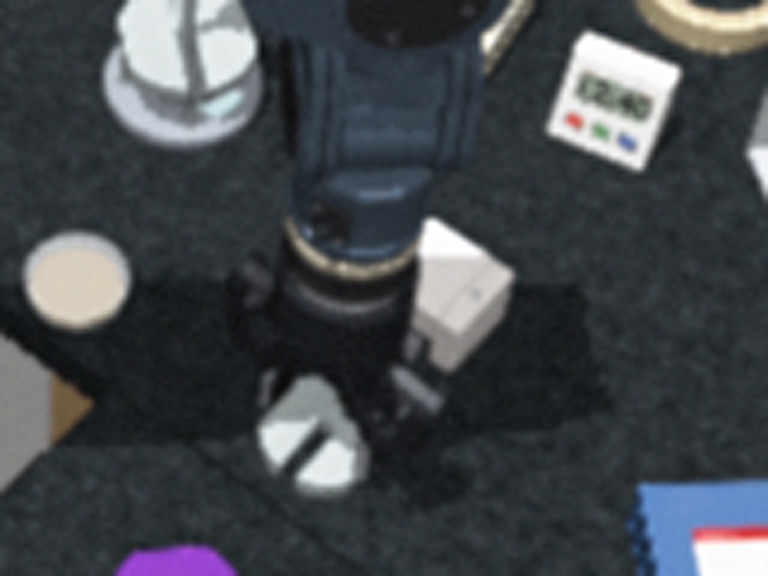

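View pics/top3.png

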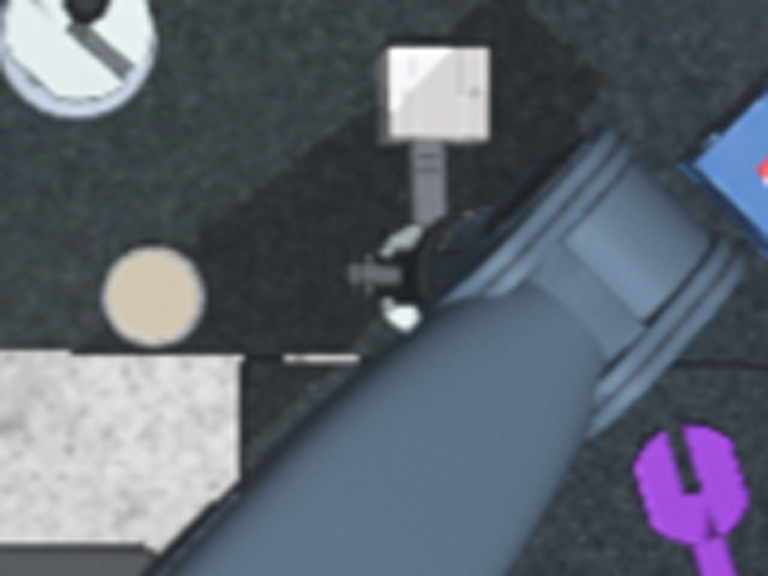

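Request:
apply_moves:
  motion: [0,0,0,0,0.05,0,-0.1,0,0,0,0,0.09,0,-0.1,0,0,0,0,0.09,0,-0.1,0,0,0,0,0.09,0,-0.1,0,0,0,0,0.09,0,0.6,0,0,0,0,0.09,0,1,0,0,0,0,0.09,0,1,0,0,0,0,0.09,0,1,0,0,0,0,0.09,0,1,0,0,0,0,0.09,-0.2,1,0,0,0,0,0.09,-0.4,1,0,0,0,0,0.0,-0.6,1,0,0,0,0,-0.4,-0.6,1,0,0,0,0,-0.4,-0.6,1,0,0,0,0,-0.4,-0.6,1]

```text
clock: 5.68
tcp_pos: [461.5, -297.2, 97.1]
orientation: [-3.134, -0.009, -1.589]
contact_force: [-0.8, 0.3, 0.3]
gripper_width: 1.0
```

```bash
python3 -c "
from h import *
plan((459,-294.6,1,-1.591))
for n in('side','top'):
    f=grab_frame(n);cv2.imwrite('pics/%s4.png'%n,cv2.resize(f['img'][190:310,270:430,::-1],None,fx=4.8,fy=4.8,interpolation=2))
    if n=='side': print(fit(f,'medium',[385,-294,3.12],0))
"
```

```text
t 5.68 tcp [ 461.5 -297.2   97.1] rpy [-3.134 -0.009 -1.589] F [-0.8  0.3  0.3] M [-0.01 -0.   -0.07] w 1.0
rot [-0.01  -0.012  0.003] shift [-0.0228  0.0219  0.6406] mm 96.0 deg 0.7
(array([ 382.1335647 , -295.42579883,    3.19198758]), np.float64(0.7718019364233006))
```

View pics/side4.png

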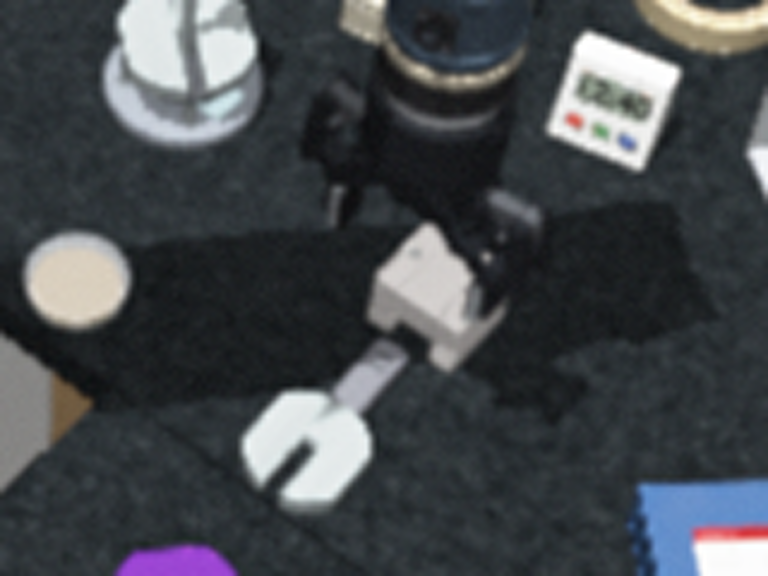

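View pics/top4.png

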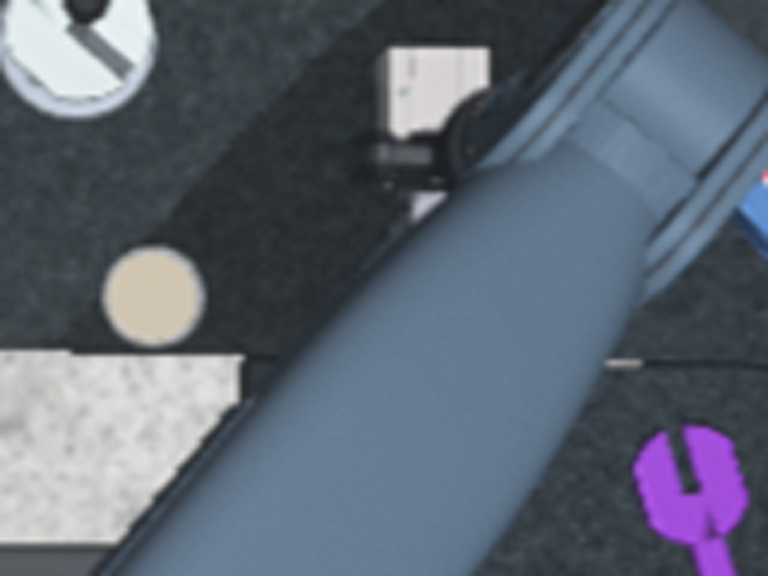

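```bash
python3 -c "
from h import *
f=grab_frame('side')
ex=np.zeros((420,560),np.uint8);cv2.fillPoly(ex,[np.array([[330,190],[345,262],[356,268],[430,280],[430,190]])],1)
q,c=fit(f,'medium',[385,-294,3.12],0,excl=ex>0,tab=False,pad=5);print(q,c)
roi=(310,240,380,300);sc=10
im=cv2.resize(f['img'][roi[1]:roi[3],roi[0]:roi[2],::-1],None,fx=sc,fy=sc,interpolation=2)
for qq,col in((q,(0,0,255)),((385,-295,3.12),(0,255,0))):
  for p in(outline(*DIM['medium']),slotp(36),tabp(36)):
    P=(proj(f,pose_pts(p,qq,14))-[roi[0]-.5,roi[1]-.5])*sc
    cv2.polylines(im,[np.round(P).astype(np.int32)],True,col,1)
cv2.imwrite('pics/d4.png',im)
"
```

```text
[ 383.343515   -295.3788123     3.21625265] 0.8900464884598822
```

View pics/d4.png

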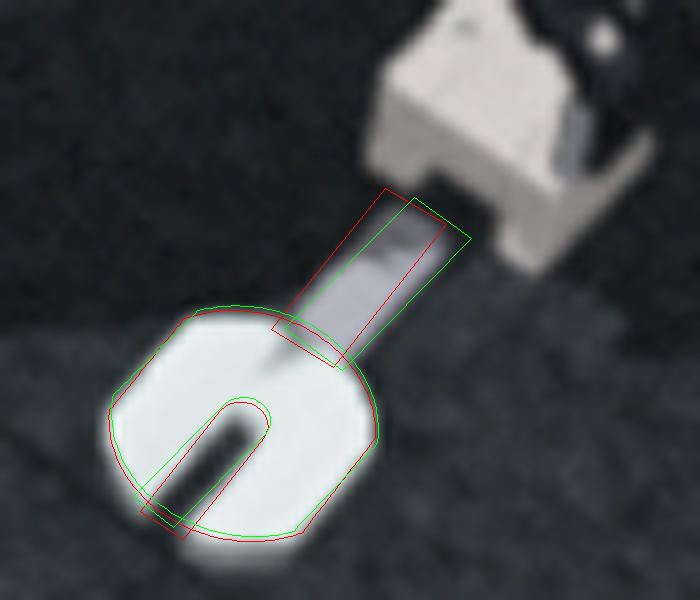

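```bash
python3 -c "
from h import *
plan((457,-295,25,-1.571),(457,-295,0,-1.571))
"
```

```text
t 5.83 tcp [ 456.7 -296.    95.4] rpy [-3.14  -0.006 -1.591] F [0.6 0.2 0.4] M [0.03 0.03 0.01] w 0.994
rot [-0.002 -0.008 -0.025] shift [-0.01   -0.0008  0.4691] mm 70.0 deg 1.2
rot [-0.002 -0.008 -0.025] shift [-1.100e-02 -5.000e-04  6.357e-01] mm 95.0 deg 1.2
```

Request:
apply_moves:
  motion: [0,-0.008,-0.025,-0.01,0,0.2,0.3,0,-0.008,-0.025,-0.01,0,0.4,0.1,0,-0.008,-0.025,-0.01,0,0.5,0,0,-0.008,-0.025,-0.01,0,0.56,0,0,-0.008,-0.025,-0.01,0,0.6,0,0,-0.008,-0.025,-0.01,0,0.6,0,0,-0.008,-0.025,-0.01,0,0.6,0,0,-0.008,-0.025,-0.01,0,0.6,0]

```text
clock: 6.5
tcp_pos: [457.8, -296.1, 7.0]
orientation: [-3.138, -0.002, -1.572]
contact_force: [0.7, -0.7, 0.5]
gripper_width: 0.5
```

```bash
python3 -c "
from h import *
plan((457,-295,2,-1.571),)
"
```

```text
t 6.5 tcp [ 457.8 -296.1    7. ] rpy [-3.138e+00 -2.000e-03 -1.572e+00] F [ 0.7 -0.7  0.5] M [ 0.01 -0.03  0.02] w 0.5
rot [-0.005 -0.002 -0.001] shift [-0.0072  0.0053  0.0333] mm 5.0 deg 0.2
```

Request:
apply_moves:
  motion: [0,0,0,-0.005,0,0.03,0,0,0,0,-0.005,0,0.033,0,0,0,0,-0.005,0,0.033,-0.2,0,0,0,-0.005,0,0.033,-0.5,0,0,0,-0.005,0,0.033,-0.8,0,0,0,-0.005,0,0.033,-1,0,0,0,-0.005,0,0.033,-1,0,0,0,-0.005,0,0.033,-1,0,0,0,-0.005,0,0.033,-1]

```text
clock: 7.25
tcp_pos: [458.2, -295.5, 2.6]
orientation: [-3.137, -0.002, -1.572]
contact_force: [0.2, 0.6, 3.5]
gripper_width: 0.212
```

```bash
python3 -c "
from h import *
plan((457,-295,2,-1.571),)
"
```

```text
t 7.25 tcp [ 458.2 -295.5    2.6] rpy [-3.137e+00 -2.000e-03 -1.572e+00] F [0.2 0.6 3.5] M [0.18 0.06 0.01] w 0.212
rot [-0.006 -0.003 -0.001] shift [-0.0035  0.0078  0.004 ] mm 1.0 deg 0.3
```

Request:
apply_moves:
  motion: [0,0,0,0,0,-0.05,-1,0,0,0,0,0,-0.12,-1,0,0,0,0,0,-0.25,-1,0,0,0,0,0,-0.4,-1,0,0,0,0,0,-0.53,-1,0,0,0,0,0,-0.53,-1,0,0,0,0,0,-0.53,-1]

```text
clock: 7.83
tcp_pos: [458.9, -296.3, 84.0]
orientation: [-3.134, -0.005, -1.572]
contact_force: [-0.9, 0.8, -1.8]
gripper_width: 0.213
```

```bash
python3 -c "
from h import *
plan((593.6,-219,77,-2.82),)
s=get_state();print(s['joints'])
for n in('side','top'):
    f=grab_frame(n);cv2.imwrite('pics/%s5.png'%n,cv2.resize(f['img'][190:310,270:430,::-1],None,fx=4.8,fy=4.8,interpolation=2))
"
```

```text
t 7.83 tcp [ 458.9 -296.3   84. ] rpy [-3.134 -0.005 -1.572] F [-0.9  0.8 -1.8] M [-0.01 -0.06  0.01] w 0.213
rot [-1.20e-02  1.00e-03  1.59e+00] shift [-0.5162 -0.897   0.051 ] mm 155.0 deg 71.5
[-6.96694678e-01  1.11665309e-01 -1.26649389e-01  1.32351208e+00
  1.09012944e-03  2.44562652e+00]
```

View pics/side5.png

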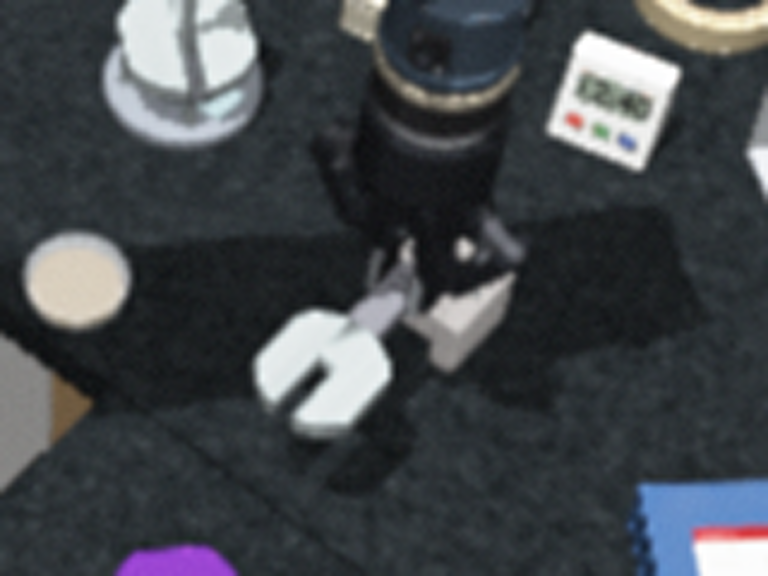

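Request:
apply_moves:
  motion: [0,0,-1,0,0,-0.1,-1,0,0,-1,0,0,-0.1,-1,0,0,-1,0,0,-0.1,-1,0,0,-1,0,0,-0.1,-1,0,0,-1,0,0,-0.1,-1,0,0,-1,0,0,-0.1,-1,0,0,-1,0,0,-0.1,-1]

```text
clock: 8.52
tcp_pos: [455.9, -293.8, 93.7]
orientation: [-3.141, 0.001, -0.781]
contact_force: [-0.1, 0.1, -1.5]
gripper_width: 0.213
```

Request:
apply_moves:
  motion: [0,0,-1,0,0,0,-1,0,0,-1,0,0,0,-1,0,0,-1,0,0,0,-1,0,0,-1,0,0,0,-1,0,0,-1,0,0,0,-1,0,0,-1,0,0,0,-1,0,0,-1,0,0,0,-1]

```text
clock: 9.1
tcp_pos: [454.6, -292.7, 91.3]
orientation: [-3.137, 0.004, 0.009]
contact_force: [-0.3, 0.2, -0.5]
gripper_width: 0.216
```

Request:
apply_moves:
  motion: [0,0,-1,0,0,0,-1,0,0,-1,0,0,0,-1,0,0,-1,0,0,0,-1,0,0,-1,0,0,0,-1,0,0,-1,0,0,0,-1,0,0,-1,0,0,0,-1,0,0,-1,0,0,0,-1]

```text
clock: 9.68
tcp_pos: [453.2, -291.5, 88.8]
orientation: [-3.131, -0.0, 0.799]
contact_force: [0.2, 0.2, -2.3]
gripper_width: 0.217
```

Request:
apply_moves:
  motion: [0,0,-1,0,0,0,-1,0,0,-1,0,0,0,-1,0,0,-1,0,0,0,-1,0,0,-1,0,0,0,-1,0,0,-1,0,0,0,-1,0,0,-1,0,0,0,-1,0,0,-1,0,0,0,-1]

```text
clock: 10.27
tcp_pos: [451.7, -290.4, 86.3]
orientation: [-3.131, -0.011, 1.589]
contact_force: [0.2, 0.0, -1.6]
gripper_width: 0.213
```

Request:
apply_moves:
  motion: [0,0,-1,0,0,0,-1,0,0,-1,0,0,0,-1,0,0,-1,0,0,0,-1,0,0,-1,0,0,0,-1,0,0,-1,0,0,0,-1,0,0,-1,0,0,0,-1,0,0,-1,0,0,0,-1]

```text
clock: 10.85
tcp_pos: [450.3, -289.4, 83.9]
orientation: [-3.141, -0.02, 2.38]
contact_force: [1.0, 0.8, -1.4]
gripper_width: 0.212
```

```bash
python3 -c "
from h import *
plan((593.6,-219,87,-2.82),)
s=get_state();print(s['joints'])
"
```

```text
t 10.85 tcp [ 450.3 -289.4   83.9] rpy [-3.141 -0.02   2.38 ] F [ 1.   0.8 -1.4] M [-0.02  0.06 -0.04] w 0.212
rot [ 0.013 -0.023 -1.379] shift [-0.3671  0.9991 -0.029 ] mm 160.0 deg 62.1
[-6.96771332e-01  1.15101551e-01 -1.23291811e-01  1.35235451e+00
  3.76560423e-04 -1.50569759e+00]
```

Request:
apply_moves:
  motion: [0.01,-0.02,-1,-0.36,0.97,-0.03,-1,0.01,-0.02,-1,-0.36,0.97,-0.03,-1,0.01,-0.02,-1,-0.36,0.97,-0.03,-1,0.01,-0.02,-1,-0.36,0.97,-0.03,-1,0.01,-0.02,-1,-0.36,0.97,-0.03,-1,0.01,-0.02,-1,-0.36,0.97,-0.03,-1,0.01,-0.02,-1,-0.36,0.97,-0.03,-1]

```text
clock: 11.43
tcp_pos: [588.9, -220.1, 84.1]
orientation: [3.139, -0.008, -3.112]
contact_force: [-0.4, 0.3, -1.7]
gripper_width: 0.214
```

```bash
python3 -c "
from h import *
plan((593.6,-219,87,-2.82),)
s=get_state();print(s['joints'])
"
```

```text
t 11.43 tcp [ 588.9 -220.1   84.1] rpy [ 3.139 -0.008 -3.112] F [-0.4  0.3 -1.7] M [-0.09 -0.03  0.01] w 0.214
rot [ 0.005 -0.01  -0.371] shift [-0.0315  0.0062 -0.0195] mm 6.0 deg 16.7
[-4.63331205e-01  3.41949107e-01  1.44238767e-01  1.38142990e+00
 -1.81077237e-03 -2.06416044e+00]
```

Request:
apply_moves:
  motion: [0.005,-0.01,-0.37,-0.03,0.006,-0.02,-1,0.005,-0.01,-0.37,-0.03,0.006,-0.02,-1,0.005,-0.01,-0.37,-0.03,0.006,-0.02,-1,0.005,-0.01,-0.37,-0.03,0.006,-0.02,-1,0.005,-0.01,-0.37,-0.03,0.006,-0.02,-1]

```text
clock: 11.85
tcp_pos: [592.2, -218.5, 85.0]
orientation: [3.14, -0.003, -2.822]
contact_force: [0.0, -0.8, -1.1]
gripper_width: 0.214
```

```bash
python3 -c "
from h import *
plan((593.6,-219,80,-2.82),)
for n in('side','top'):
    f=grab_frame(n);cv2.imwrite('pics/%s6.png'%n,cv2.resize(f['img'][130:280,250:450,::-1],None,fx=4,fy=4,interpolation=2))
"
```

```text
t 11.85 tcp [ 592.2 -218.5   85. ] rpy [ 3.140e+00 -3.000e-03 -2.822e+00] F [ 0.  -0.8 -1.1] M [-0.08 -0.09  0.02] w 0.214
rot [ 0.002 -0.003 -0.003] shift [-0.0078 -0.0059  0.0336] mm 5.0 deg 0.2
```

View pics/side6.png

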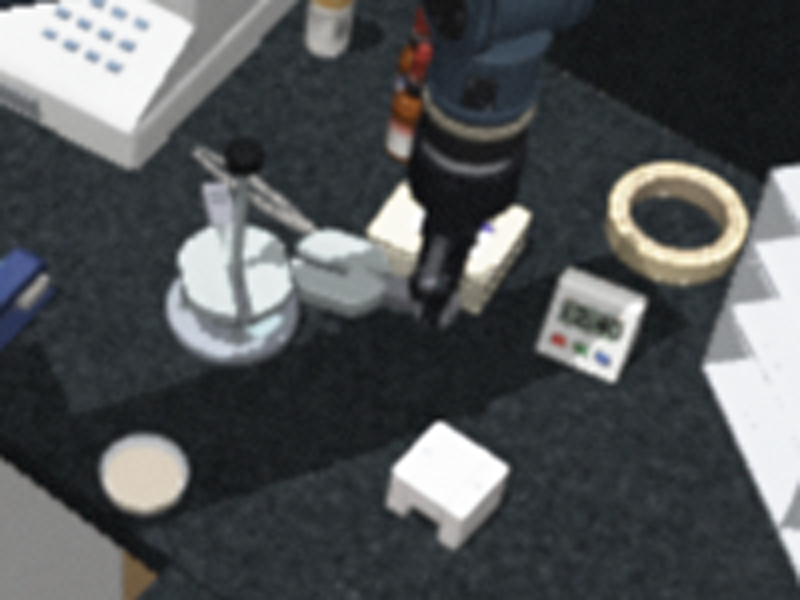

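View pics/top6.png

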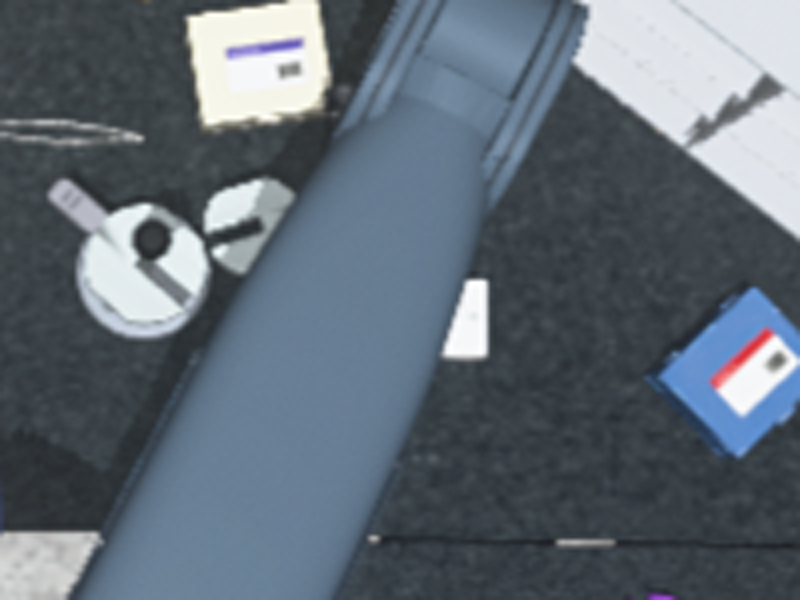

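```bash
cat >> h.py <<'E'
def over(f,items,name,roi,sc,stem=True):
    im=cv2.resize(f['img'][roi[1]:roi[3],roi[0]:roi[2],::-1],None,fx=sc,fy=sc,interpolation=2)
    def pl(P,c=(0,0,255)):
        P=(proj(f,P)-[roi[0]-.5,roi[1]-.5])*sc
        cv2.polylines(im,[np.round(P*16).astype(np.int32)],True,c,1,shift=4)
    for n,q,zb in items:
        R,w,L=DIM[n]
        for p in(outline(R,w,L),slotp(R),tabp(R)): pl(pose_pts(p,q,zb+14))
        pl(pose_pts(outline(R,w,L),q,zb),(0,255,0))
    if stem:
        a=np.linspace(0,6.28,40)
        for r,z in((14,165),(14,186),(5,100)): pl(np.c_[543.6+r*np.cos(a),-73.4+r*np.sin(a),0*a+z])
    cv2.imwrite(name,im)
E
python3 -c "
from h import *
s=get_state();p=s['tcp_pos'];yw=s['orientation'][2]
w=yw+1.572+3.15;c=p[:2]+76*np.array([np.cos(w),np.sin(w)]);print(c,w,p)
for n,roi in(('side',(290,160,370,220)),('top',(265,160,345,220))):
    f=grab_frame(n);over(f,[('medium',(c[0],c[1],w),p[2]-2.6)],'pics/o%s1.png'%n,roi,10)
"
```

```text
[ 568.12438871 -146.81369566] 1.8999489118282549 [ 592.69072156 -218.73375746   85.84069243]
```

View pics/oside1.png

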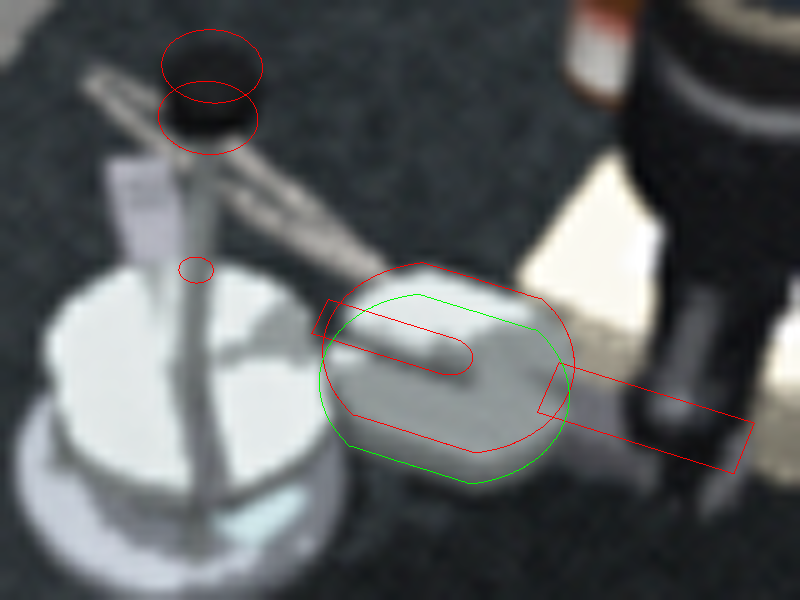

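View pics/otop1.png

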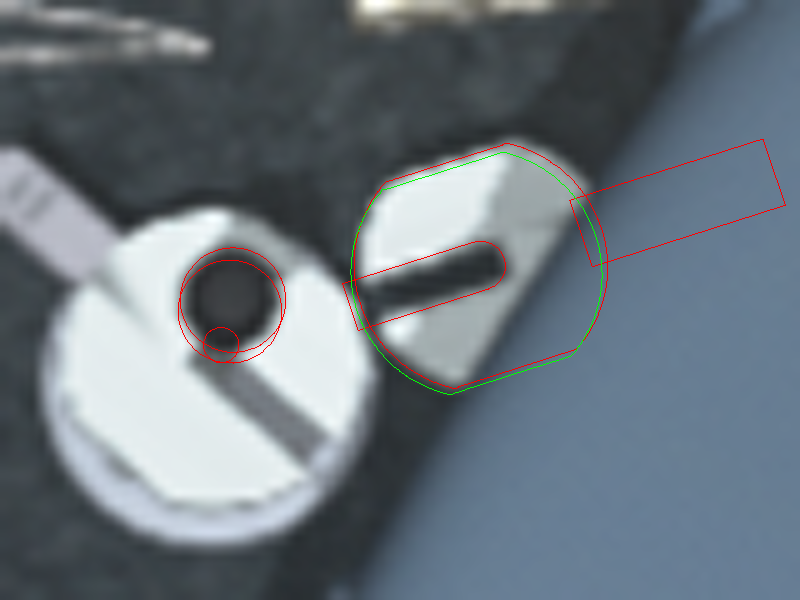

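Request:
apply_moves:
  motion: [0.002,-0.003,0.008,0.003,0,0.05,-1,0.002,-0.003,0.008,0.003,0.05,0.1,-1,0.002,-0.003,0.008,0.003,0.1,0.1,-1,0.002,-0.003,0.008,0.003,0.15,0.1,-1,0.002,-0.003,0.008,0.003,0.2,0.1,-1,0.002,-0.003,0.008,0.003,0.25,0.1,-1,0.002,-0.003,0.008,0.003,0.3,0.1,-1,0.002,-0.003,0.008,0.003,0.35,0.1,-1,0.002,-0.003,0.008,0.003,0.35,0.1,-1,0.002,-0.003,0.008,0.003,0.35,0.1,-1]

```text
clock: 12.88
tcp_pos: [576.2, -168.8, 71.8]
orientation: [-3.14, 0.002, -2.827]
contact_force: [-0.7, -0.4, -1.6]
gripper_width: 0.209
```

```bash
python3 -c "
from h import *
s=get_state();p=s['tcp_pos'];yw=s['orientation'][2]
w=yw+1.572+3.15;d=np.array([np.cos(w),np.sin(w)]);c=p[:2]+76*d;e=np.array([543.6,-73.4])-c;print(c,w,p,'along',e@d,'lat',d[0]*e[1]-d[1]*e[0])
plan((567.6,-143.4,70,-2.82),)
for n,roi in(('side',(280,150,360,210)),('top',(255,160,335,220))):
    f=grab_frame(n);over(f,[('medium',(c[0],c[1],w),p[2]-2.6)],'pics/o%s2.png'%n,roi,10)
"
```

```text
[552.00515342 -96.77070142] 1.8948284045027424 [ 576.20289861 -168.81561191   71.84902797] along 24.830603322285672 lat 0.5267137843656498
t 12.88 tcp [ 576.2 -168.8   71.8] rpy [-3.140e+00  2.000e-03 -2.827e+00] F [-0.7 -0.4 -1.6] M [-0.09 -0.01 -0.02] w 0.209
rot [-0.002  0.003 -0.009] shift [0.0022 0.1789 0.012 ] mm 27.0 deg 0.4
```

View pics/oside2.png

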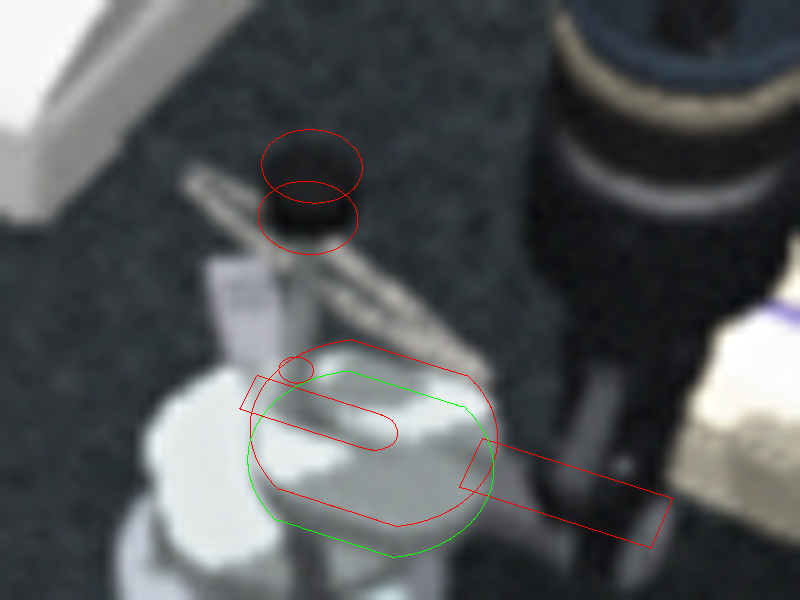

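View pics/otop2.png

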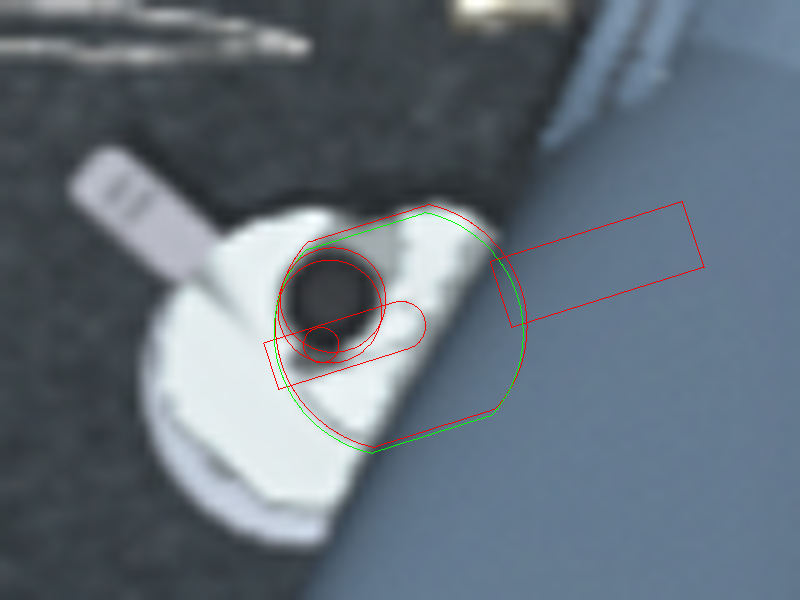

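Request:
apply_moves:
  motion: [0,0,0,0,0.03,0,-1,0,0,0,0,0.06,0,-1,0,0,0,0,0.09,0,-1,0,0,0,0,0.12,0,-1,0,0,0,0,0.15,0,-1,0,0,0,0,0.165,0,-1,0,0,0,0,0.165,0,-1,0,0,0,0,0.165,0,-1]

```text
clock: 13.65
tcp_pos: [568.7, -145.8, 71.8]
orientation: [-3.139, 0.002, -2.828]
contact_force: [-0.3, -0.8, -0.5]
gripper_width: 0.212
```

```bash
cat >> h.py <<'E'
def rel(off,L):
    s=get_state();p=s['tcp_pos'];w=s['orientation'][2]+off
    d=np.array([np.cos(w),np.sin(w)]);c=p[:2]+L*d;e=np.array([543.6,-73.4])-c
    print('c',c,'w',w,'p',p,'along',e@d,'lat',d[0]*e[1]-d[1]*e[0],'F',np.round(s['contact_force'],1),np.round(s['moment'],2),s['gripper_width']);return c,w,p
E
python3 -c "
from h import *
c,w,p=rel(1.572+3.15,76)
for n,roi in(('side',(280,150,360,210)),('top',(255,160,335,220))):
    f=grab_frame(n);over(f,[('medium',(c[0],c[1],w),p[2]-2.6)],'pics/o%s3.png'%n,roi,10)
"
```

```text
c [544.55094054 -73.70285606] w 1.894306821096618 p [ 568.71110501 -145.76037789   71.76092757] along 0.5894465377440563 lat 0.8053337685507431 F [-0.3 -0.8 -0.5] [-0.08 -0.04  0.  ] 0.21196400614363498
```

View pics/oside3.png

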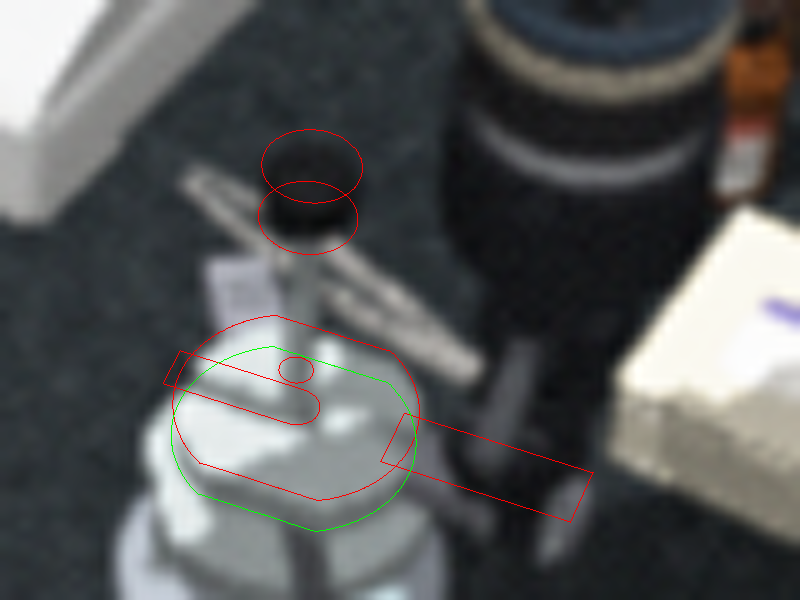

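View pics/otop3.png

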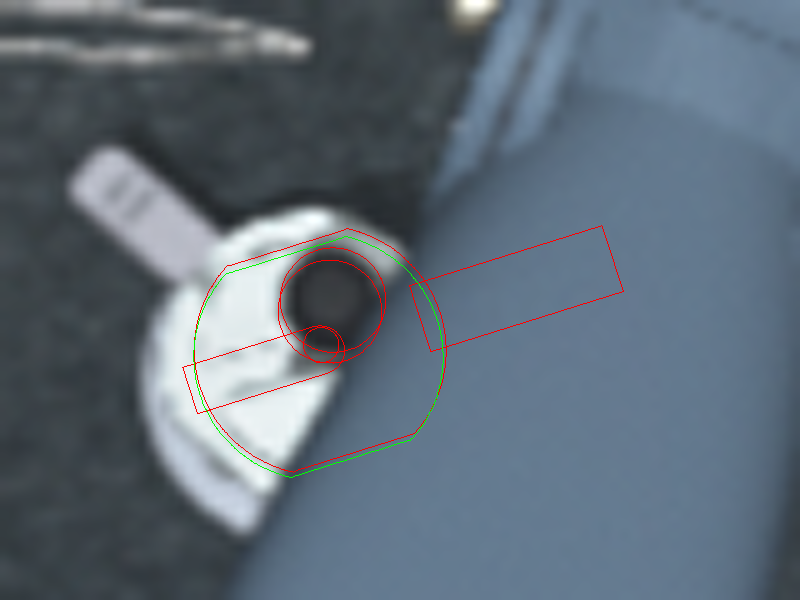

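Request:
apply_moves:
  motion: [0,0,0,0.003,0,0.02,-1,0,0,0,0.003,0,0.04,-1,0,0,0,0.003,0,0.06,-1,0,0,0,0.003,0,0.08,-1,0,0,0,0.003,0,0.085,-1,0,0,0,0.003,0,0.085,-1]

```text
clock: 14.25
tcp_pos: [568.0, -146.1, 58.3]
orientation: [-3.14, 0.001, -2.828]
contact_force: [-0.8, -0.2, -1.4]
gripper_width: 0.214
```

```bash
python3 -c "
from h import *
rel(1.572+3.15,76)"
```

```text
c [543.85712221 -74.03400297] w 1.8938208058250083 p [ 567.98226278 -146.1032585    58.28403927] along 0.6828319930958976 lat 0.0425683632859685 F [-0.8 -0.2 -1.4] [-0.05  0.    0.01] 0.21350736818204724
```

Still no contact; about 1.7 mm left.

Request:
apply_moves:
  motion: [0,0,0,0,0,0.005,-1,0,0,0,0,0,0.008,-1,0,0,0,0,0,0.012,-1,0,0,0,0,0,0.012,-1]

```text
clock: 14.58
tcp_pos: [568.0, -146.1, 56.7]
orientation: [-3.14, 0.001, -2.828]
contact_force: [0.0, 0.7, -0.3]
gripper_width: 0.211
```

```bash
python3 -c "
from h import *
rel(1.572+3.15,76)"
```

```text
c [543.87722818 -74.03924456] w 1.8938506289220602 p [ 568.00451807 -146.10778058   56.68379094] along 0.6941866398559818 lat 0.05994987173379668 F [ 0.   0.7 -0.3] [ 0.    0.04 -0.02] 0.21110191263851405
```

Request:
apply_moves:
  motion: [0,0,0,0,0,0.006,-1,0,0,0,0,0,0.01,-1,0,0,0,0,0,0.01,-1,0,0,0,0,0,0.01,-1]

```text
clock: 14.92
tcp_pos: [568.1, -146.2, 56.1]
orientation: [-3.14, 0.002, -2.828]
contact_force: [-2.5, -0.9, 3.7]
gripper_width: 0.209
```

```bash
python3 -c "
from h import *
rel(1.572+3.15,76)"
```

```text
c [544.00480171 -74.11904318] w 1.8939456729634063 p [ 568.13894117 -146.18528571   56.10747466] along 0.8103721150070334 lat 0.15551381360260935 F [-2.5 -0.9  3.7] [0.23 0.55 0.1 ] 0.20935306847716814
```

Request:
apply_moves:
  motion: [0,0,0,0,0,0,-0.5,0,0,0,0,0,0,-0.4,0,0,0,0,0,0,-0.2,0,0,0,0,0,0,0,0,0,0,0,0,0,0,0,0,0,0,0,-0.1,0,0,0,0,0,0,-0.3,0,0,0,0,0,-0.2,-0.6,0,0,0,0,0,-0.5,-0.9,0,0,0,0,0,-0.7,-1,0,0,0,0,0,-0.7,-1,0]

```text
clock: 15.83
tcp_pos: [601.8, -249.0, 210.3]
orientation: [-3.134, 0.006, -2.829]
contact_force: [0.9, 0.2, 0.5]
gripper_width: 0.5
```

```bash
python3 -c "
from h import *
plan((500,-200,200,-2.14),(440,260,150,-2.14));print(get_state()['joints'])
for n,roi in(('side',(280,150,360,210)),('top',(255,160,335,220))):
    f=grab_frame(n);over(f,[('medium',(544,-74,1.894),54)],'pics/o%s4.png'%n,roi,10)
"
```

```text
t 15.83 tcp [ 601.8 -249.   210.3] rpy [-3.134  0.006 -2.829] F [0.9 0.2 0.5] M [-0.01 -0.02 -0.  ] w 0.5
rot [-0.012  0.004 -0.877] shift [0.5459 0.5203 0.0613] mm 113.0 deg 39.5
rot [-0.012  0.004 -0.877] shift [-0.0148  3.5638  0.3744] mm 538.0 deg 39.5
[-4.94619543e-01  3.75299429e-01  4.37473967e-01  1.62349984e+00
 -1.22968806e-03 -2.37803139e+00]
```

View pics/oside4.png

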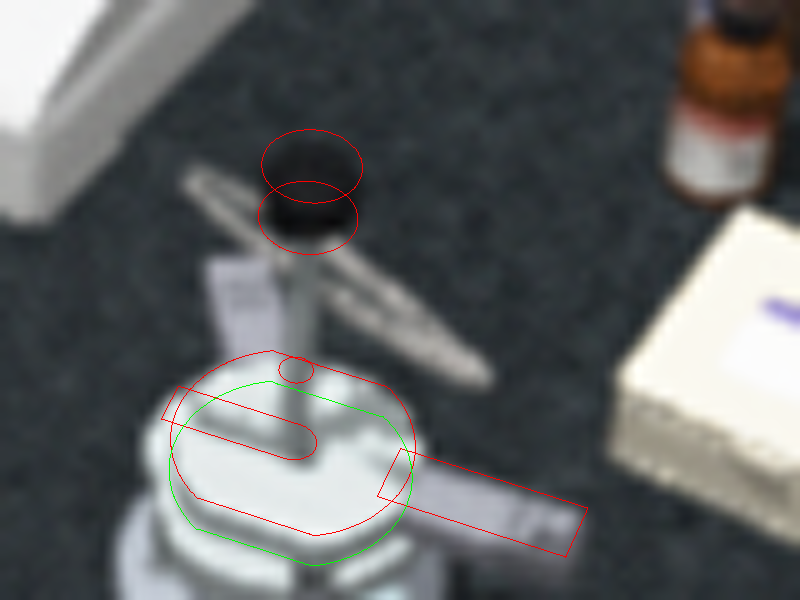

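View pics/otop4.png

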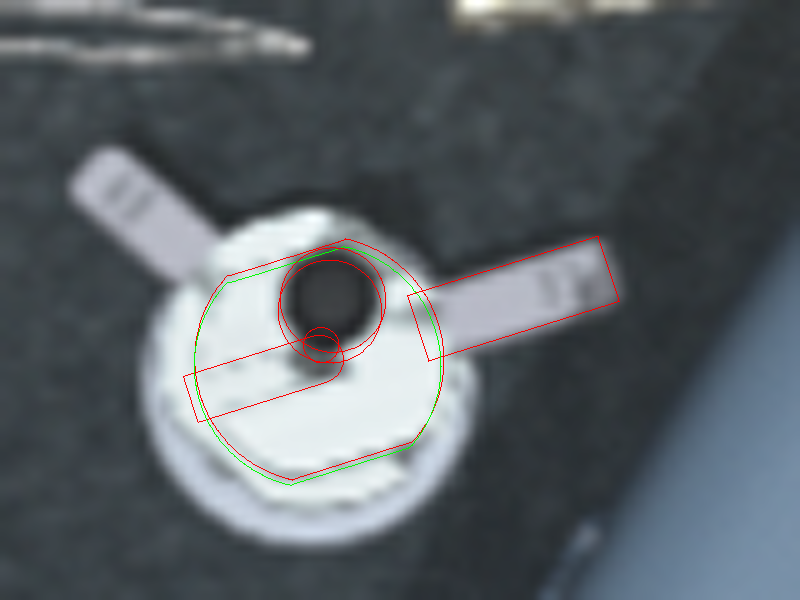

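```bash
python3 -c "
from h import *
plan((465,-220,210,-2.829))"
```

```text
t 15.93 tcp [ 602.4 -250.3  209.9] rpy [-3.133  0.007 -2.832] F [1.3 0.5 0.6] M [-0.02 -0.08 -0.  ] w 0.503
rot [-0.011  0.009 -0.003] shift [ 0.8105  0.4715 -0.01  ] mm 141.0 deg 0.7
```

Request:
apply_moves:
  motion: [0,0,1,0.81,0.47,0,0,0,0,1,0.81,0.47,0,0,0,0,1,0.81,0.47,0,0,0,0,1,0.81,0.47,0,0,0,0,1,0.81,0.47,0,0,0,0,1,0.81,0.47,0,0,0,0,1,0.81,0.47,0,0]

```text
clock: 16.52
tcp_pos: [464.1, -218.9, 207.4]
orientation: [-3.141, 0.009, 2.661]
contact_force: [-0.5, -0.1, 0.5]
gripper_width: 0.499
```

```bash
python3 -c "
from h import *
plan((405,-60,210,2.67))"
```

```text
t 16.52 tcp [ 464.1 -218.9  207.4] rpy [-3.141  0.009  2.661] F [-0.5 -0.1  0.5] M [-0.06 -0.01  0.  ] w 0.499
rot [-0.001  0.012 -0.011] shift [ 0.8385  0.7578 -0.0259] mm 170.0 deg 0.7
```

Request:
apply_moves:
  motion: [0,0.01,1,0.84,0.76,0,0,0,0.01,1,0.84,0.76,0,0,0,0.01,1,0.84,0.76,0,0,0,0.01,1,0.84,0.76,0,0,0,0.01,1,0.84,0.76,0,0,0,0.01,1,0.84,0.76,0,0,0,0.01,1,0.84,0.76,0,0]

```text
clock: 17.1
tcp_pos: [403.8, -57.6, 205.1]
orientation: [3.139, -0.001, 1.874]
contact_force: [0.8, -0.8, 0.2]
gripper_width: 0.498
```

```bash
python3 -c "
from h import *
plan((400,95,190,1.87))"
```

```text
t 17.1 tcp [403.8 -57.6 205.1] rpy [ 3.139e+00 -1.000e-03  1.874e+00] F [ 0.8 -0.8  0.2] M [-0.04 -0.04  0.04] w 0.498
rot [ 0.003 -0.002  0.005] shift [0.9786 0.2796 0.1023] mm 153.0 deg 0.3
```

Request:
apply_moves:
  motion: [0,0,1,0.98,0.28,0.1,0,0,0,1,0.98,0.28,0.1,0,0,0,1,0.98,0.28,0.1,0,0,0,1,0.98,0.28,0.1,0,0,0,1,0.98,0.28,0.1,0,0,0,1,0.98,0.28,0.1,0,0,0,1,0.98,0.28,0.1,0]

```text
clock: 17.68
tcp_pos: [398.4, 97.1, 188.8]
orientation: [-3.14, -0.002, 1.095]
contact_force: [-0.7, -0.8, -0.8]
gripper_width: 0.499
```

```bash
python3 -c "
from h import *
plan((425,220,120,1.002),(440.1,257.7,90,1.002))
f=grab_frame('top');print(fit(f,'small',[502.4,217.8,-.569],0))"
```

```text
t 17.68 tcp [398.4  97.1 188.8] rpy [-3.140e+00 -2.000e-03  1.095e+00] F [-0.7 -0.8 -0.8] M [-0.   -0.03 -0.01] w 0.499
rot [-0.002 -0.002  0.119] shift [ 0.8088 -0.2166  0.4602] mm 143.0 deg 5.3
rot [-0.002 -0.002  0.119] shift [ 1.078  -0.2419  0.6607] mm 193.0 deg 5.3
(array([ 5.01947620e+02,  2.14051656e+02, -1.50699595e-01]), np.float64(0.3707908588326768))
```

Request:
apply_moves:
  motion: [0,0,0.119,1,-0.235,0.4,0,0,0,0.119,1,-0.235,0.4,0,0,0,0.119,1,-0.235,0.6,0,0,0,0.119,1,-0.235,0.6,0,0,0,0.119,1,-0.235,0.6,0,0,0,0.119,1,-0.235,0.6,0,0,0,0.119,1,-0.235,0.6,0]

```text
clock: 18.32
tcp_pos: [434.8, 246.0, 97.4]
orientation: [-3.138, 0.002, 1.0]
contact_force: [-0.3, 0.6, -0.6]
gripper_width: 0.497
```

```bash
python3 -c "
from h import *
plan((440.1,257.7,7,1.002))
f=grab_frame('side');over(f,[('small',(502.4,217.8,-.569),0)],'pics/s1.png',(180,130,260,190),10,False)"
```

```text
t 18.32 tcp [434.8 246.   97.4] rpy [-3.138e+00  2.000e-03  1.000e+00] F [-0.3  0.6 -0.6] M [-0.05  0.02  0.02] w 0.497
rot [-0.005  0.003 -0.002] shift [ 0.0863 -0.0102  0.6027] mm 91.0 deg 0.3
```

View pics/s1.png

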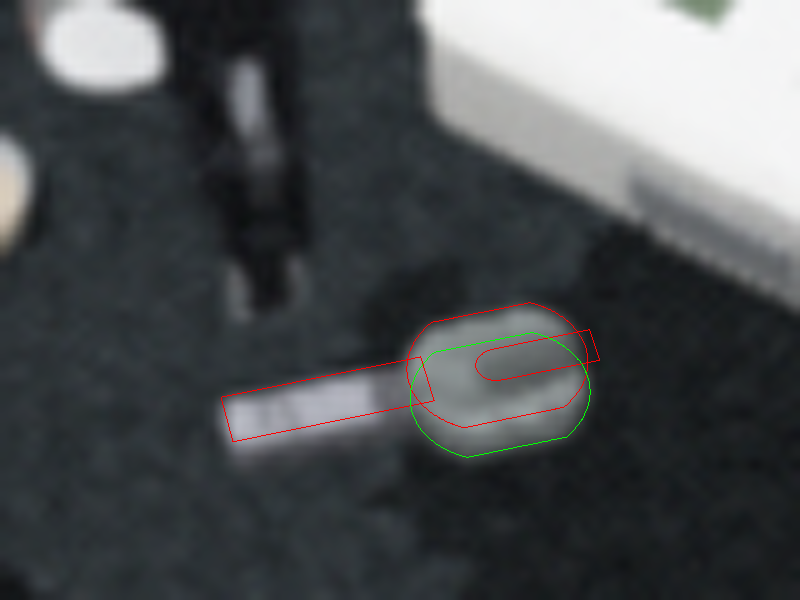

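Request:
apply_moves:
  motion: [0,0,0,0.086,-0.01,0.2,0,0,0,0,0.086,-0.01,0.4,0,0,0,0,0.086,-0.01,0.5,0,0,0,0,0.086,-0.01,0.56,0,0,0,0,0.086,-0.01,0.6,0,0,0,0,0.086,-0.01,0.6,0,0,0,0,0.086,-0.01,0.6,0]

```text
clock: 18.95
tcp_pos: [442.3, 257.3, 10.2]
orientation: [-3.141, -0.002, 0.998]
contact_force: [0.4, 0.8, 0.6]
gripper_width: 0.499
```

```bash
python3 -c "
from h import *
plan((440.1,257.7,2,1.002))"
```

```text
t 18.95 tcp [442.3 257.3  10.2] rpy [-3.141e+00 -2.000e-03  9.980e-01] F [0.4 0.8 0.6] M [0.07 0.   0.02] w 0.499
rot [-0.001 -0.002 -0.005] shift [-0.0058 -0.014   0.0546] mm 9.0 deg 0.3
```

Request:
apply_moves:
  motion: [0,0,0,-0.006,-0.014,0.03,0,0,0,0,-0.006,-0.014,0.053,0,0,0,0,-0.006,-0.014,0.053,0,0,0,0,-0.006,-0.014,0.053,-0.2,0,0,0,-0.006,-0.014,0.053,-0.5,0,0,0,-0.006,-0.014,0.053,-0.8,0,0,0,-0.006,-0.014,0.053,-1,0,0,0,-0.006,-0.014,0.053,-1,0,0,0,-0.006,-0.014,0.053,-1,0,0,0,-0.006,-0.014,0.053,-1]

```text
clock: 19.78
tcp_pos: [440.4, 257.9, 2.8]
orientation: [-3.141, -0.002, 0.998]
contact_force: [-1.0, -0.3, 3.3]
gripper_width: 0.212
```

```bash
python3 -c "
from h import *
plan((440.1,257.7,80,1.002))"
```

```text
t 19.78 tcp [440.4 257.9   2.8] rpy [-3.141e+00 -2.000e-03  9.980e-01] F [-1.  -0.3  3.3] M [-0.04  0.21  0.02] w 0.212
rot [-0.001 -0.003 -0.005] shift [-0.0008 -0.0014 -0.5149] mm 77.0 deg 0.3
```

Request:
apply_moves:
  motion: [0,0,0,0,0,-0.05,-1,0,0,0,0,0,-0.12,-1,0,0,0,0,0,-0.25,-1,0,0,0,0,0,-0.4,-1,0,0,0,0,0,-0.6,-1,0,0,0,0,0,-0.62,-1,0,0,0,0,0,-0.62,-1]

```text
clock: 20.37
tcp_pos: [442.6, 258.6, 99.1]
orientation: [3.139, -0.008, 0.998]
contact_force: [0.8, -0.3, -1.7]
gripper_width: 0.213
```

```bash
python3 -c "
from h import *
plan((415,110,95,1.18),(392.6,-42.8,90,1.372))"
```

```text
t 20.37 tcp [442.6 258.6  99.1] rpy [ 3.139 -0.008  0.998] F [ 0.8 -0.3 -1.7] M [ 0.07  0.09 -0.02] w 0.213
rot [ 0.005 -0.009 -0.232] shift [-0.9324  0.3823  0.021 ] mm 151.0 deg 10.4
rot [ 0.006 -0.009 -0.476] shift [-1.8696  0.8089  0.0484] mm 306.0 deg 21.4
```

Request:
apply_moves:
  motion: [0.005,-0.009,-0.232,-0.25,0.1,0.02,-1,0.005,-0.009,-0.232,-0.5,0.2,0.02,-1,0.005,-0.009,-0.232,-0.75,0.3,0.02,-1,0.005,-0.009,-0.232,-0.93,0.38,0.02,-1,0.005,-0.009,-0.232,-0.93,0.38,0.02,-1,0.005,-0.009,-0.232,-0.93,0.38,0.02,-1]

```text
clock: 20.87
tcp_pos: [413.6, 109.3, 93.6]
orientation: [-3.139, 0.001, 1.177]
contact_force: [-0.6, -0.2, -1.7]
gripper_width: 0.217
```

```bash
python3 -c "
from h import *
plan((392.6,-42.8,92,1.372))"
```

```text
t 20.87 tcp [413.6 109.3  93.6] rpy [-3.139e+00  1.000e-03  1.177e+00] F [-0.6 -0.2 -1.7] M [0.15 0.1  0.07] w 0.217
rot [-0.003  0.    -0.249] shift [-0.9899  0.2598  0.0104] mm 154.0 deg 11.2
```

Request:
apply_moves:
  motion: [0,0,-0.249,-0.25,0.07,0.01,-1,0,0,-0.249,-0.5,0.13,0.01,-1,0,0,-0.249,-0.75,0.2,0.01,-1,0,0,-0.249,-0.99,0.26,0.01,-1,0,0,-0.249,-0.99,0.26,0.01,-1,0,0,-0.249,-0.99,0.26,0.01,-1,0,0,-0.249,-0.99,0.26,0.01,-1]

```text
clock: 21.45
tcp_pos: [392.6, -42.0, 91.4]
orientation: [-3.138, -0.001, 1.372]
contact_force: [-0.6, 0.8, -1.0]
gripper_width: 0.212
```

```bash
python3 -c "
from h import *
c,w,p=rel(-1.569,74)
for n,roi in(('side',(260,160,340,220)),('top',(245,170,325,230))):
    f=grab_frame(n);over(f,[('small',(c[0],c[1],w),p[2]-2.8)],'pics/p%s1.png'%n,roi,10)
"
```

```text
c [465.16095169 -56.45474797] w -0.19660929229529955 p [392.58659334 -41.99921236  91.42442771] along 80.23805803820925 lat -1.2961126582096085 F [-0.6  0.8 -1. ] [0.   0.06 0.03] 0.21188758767477034
```

View pics/pside1.png

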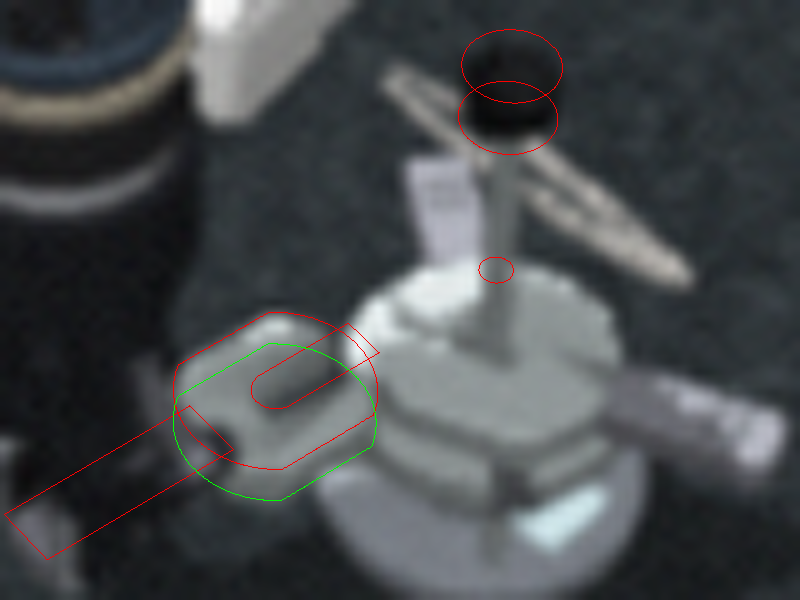

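View pics/ptop1.png

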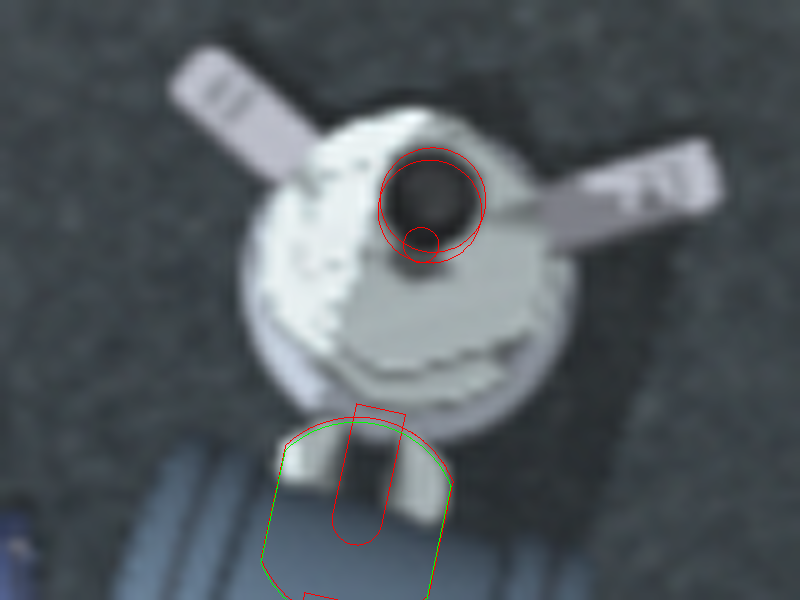

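Request:
apply_moves:
  motion: [-0.003,0,0,-0.009,0.03,0.03,-1,-0.003,0,0,-0.009,0.06,0.05,-1,-0.003,0,0,-0.009,0.1,0.05,-1,-0.003,0,0,-0.009,0.15,0.05,-1,-0.003,0,0,-0.009,0.2,0.05,-1,-0.003,0,0,-0.009,0.25,0.05,-1,-0.003,0,0,-0.009,0.3,0.05,-1,-0.003,0,0,-0.009,0.35,0.05,-1,-0.003,0,0,-0.009,0.38,0.05,-1,-0.003,0,0,-0.009,0.38,0.05,-1,-0.003,0,0,-0.009,0.38,0.05,-1]

```text
clock: 22.47
tcp_pos: [448.4, -53.7, 83.8]
orientation: [-3.14, -0.001, 1.375]
contact_force: [0.3, -0.2, -1.6]
gripper_width: 0.209
```

```bash
python3 -c "
from h import *
c,w,p=rel(-1.569,74)
for n,roi in(('side',(260,160,340,220)),('top',(245,170,325,230))):
    f=grab_frame(n);over(f,[('small',(c[0],c[1],w),p[2]-2.8)],'pics/p%s2.png'%n,roi,10)
"
```

```text
c [520.97932082 -68.02376738] w -0.1941090670624308 p [448.36904725 -53.749729    83.84598181] along 23.232895331223176 lat -0.9119091735381186 F [ 0.3 -0.2 -1.6] [-0.01  0.07 -0.05] 0.20898540030157065
```

View pics/pside2.png

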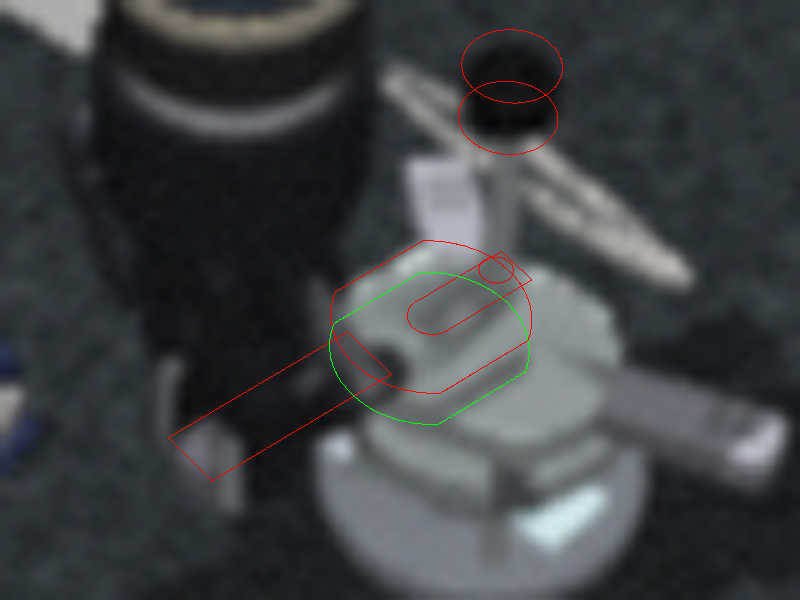

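View pics/ptop2.png

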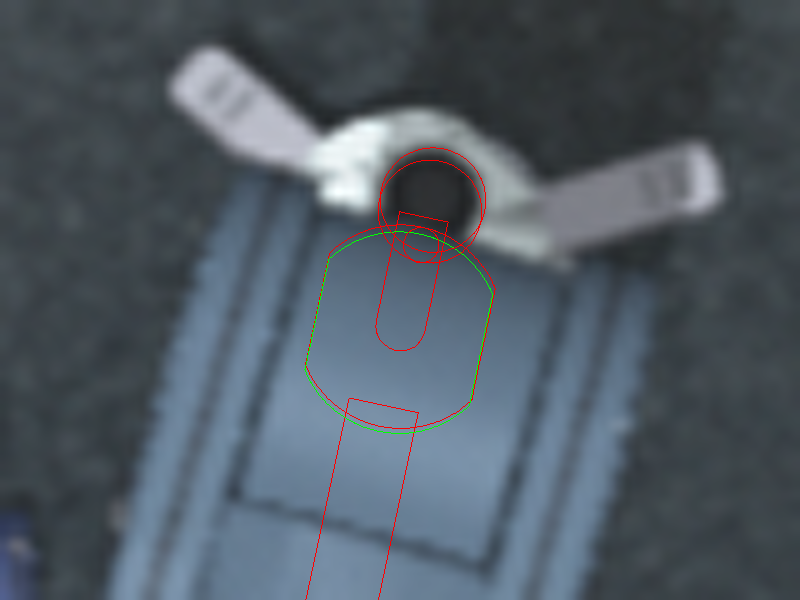

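Request:
apply_moves:
  motion: [0,0,0,-0.004,0.02,0,-1,0,0,0,-0.005,0.05,0,-1,0,0,0,-0.005,0.08,0,-1,0,0,0,-0.005,0.11,0,-1,0,0,0,-0.005,0.14,0,-1,0,0,0,-0.005,0.153,0,-1,0,0,0,-0.005,0.153,0,-1,0,0,0,-0.005,0.153,0,-1]

```text
clock: 23.23
tcp_pos: [470.3, -58.8, 83.6]
orientation: [-3.139, -0.001, 1.375]
contact_force: [-0.2, -0.2, -1.3]
gripper_width: 0.208
```

```bash
python3 -c "
from h import *
c,w,p=rel(-1.569,74)
for n,roi in(('side',(260,160,340,220)),):
    f=grab_frame(n);over(f,[('small',(c[0],c[1],w),p[2]-2.8)],'pics/p%s3.png'%n,roi,10)
"
```

```text
c [542.93890511 -73.06293597] w -0.19400773287950357 p [470.32718546 -58.79625557  83.64870824] along 0.7136759659833509 lat -0.20328607445759014 F [-0.2 -0.2 -1.3] [-0.03  0.11 -0.04] 0.20849009598088453
```

View pics/pside3.png

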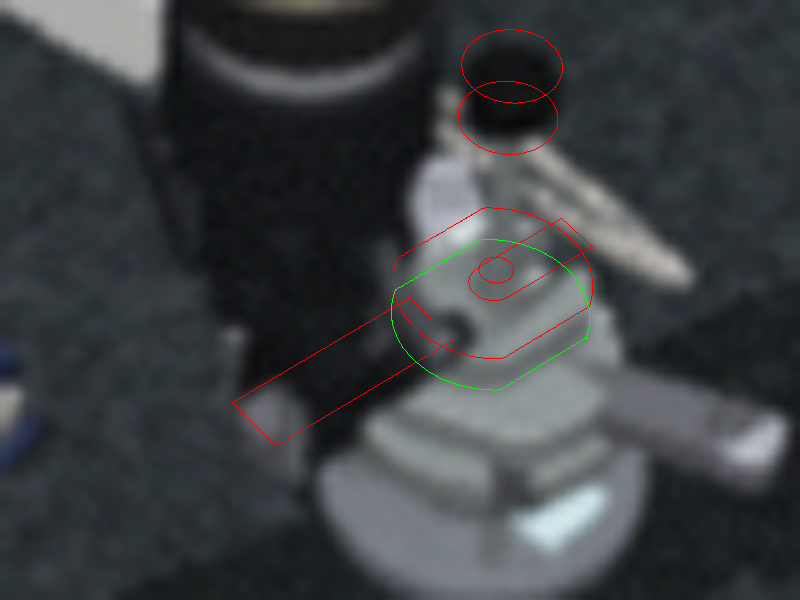

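Request:
apply_moves:
  motion: [0,0,0,0,0,0.02,-1,0,0,0,0,0,0.04,-1,0,0,0,0,0,0.06,-1,0,0,0,0,0,0.075,-1,0,0,0,0,0,0.075,-1,0,0,0,0,0,0.075,-1]

```text
clock: 23.78
tcp_pos: [469.9, -58.7, 72.1]
orientation: [-3.138, -0.001, 1.375]
contact_force: [-0.4, 0.2, -1.2]
gripper_width: 0.214
```

Request:
apply_moves:
  motion: [0,0,0,0,0,0.005,-1,0,0,0,0,0,0.01,-1,0,0,0,0,0,0.01,-1]

```text
clock: 24.03
tcp_pos: [470.0, -58.7, 70.8]
orientation: [-3.139, -0.001, 1.375]
contact_force: [-0.7, 0.1, -0.6]
gripper_width: 0.214
```

```bash
python3 -c "
from h import *
c,w,p=rel(-1.569,74)"
```

```text
c [542.5792398  -72.97389943] w -0.19401317493091952 p [469.96759779 -58.70682387  70.84177484] along 1.0837605831016786 lat -0.2213053976956815 F [-0.7  0.1 -0.6] [0.05 0.08 0.03] 0.21398100905418477
```

Request:
apply_moves:
  motion: [0,0,0,0,0,0.005,-1,0,0,0,0,0,0.008,-1,0,0,0,0,0,0.008,-1,0,0,0,0,0,0.008,-1]

```text
clock: 24.37
tcp_pos: [470.0, -58.7, 70.3]
orientation: [-3.139, -0.001, 1.375]
contact_force: [-3.9, 1.0, 5.1]
gripper_width: 0.21
```

```bash
python3 -c "
from h import *
c,w,p=rel(-1.569,74)"
```

```text
c [542.60195006 -72.99589711] w -0.19398203321269403 p [469.98986378 -58.73108281  70.34200296] along 1.0572289359903742 lat -0.20413184925470834 F [-3.9  1.   5.1] [0.06 0.5  0.01] 0.20982814237862282
```

Contact made; release, rise, back off.

Request:
apply_moves:
  motion: [0,0,0,0,0,0,-0.5,0,0,0,0,0,0,-0.4,0,0,0,0,0,0,-0.2,0,0,0,0,0,0,0,0,0,0,0,0,0,0,0,0,0,0,0,-0.1,0,0,0,0,0,0,-0.3,0,0,0,0,0,-0.2,-0.6,0,0,0,0,0,-0.5,-0.9,0,0,0,0,0,-0.7,-1,0,0,0,0,0,-0.8,-1,0,0,0,0,0,-0.8,-1,0]

```text
clock: 25.37
tcp_pos: [350.4, -34.9, 226.0]
orientation: [3.137, 0.0, 1.375]
contact_force: [1.2, 0.2, 0.4]
gripper_width: 0.499
```

```bash
python3 -c "
from h import *
plan((380,0,210,1.37))
for n,roi in(('side',(270,160,350,220)),('top',(245,170,325,230))):
    f=grab_frame(n);over(f,[('small',(542.6,-73,-.194),68)],'pics/q%s.png'%n,roi,10)
"
```

```text
t 25.37 tcp [350.4 -34.9 226. ] rpy [3.137 0.    1.375] F [1.2 0.2 0.4] M [ 0.01 -0.03 -0.05] w 0.499
rot [0.005 0.    0.007] shift [0.2667 0.1478 0.107 ] mm 48.0 deg 0.4
```

View pics/qside.png

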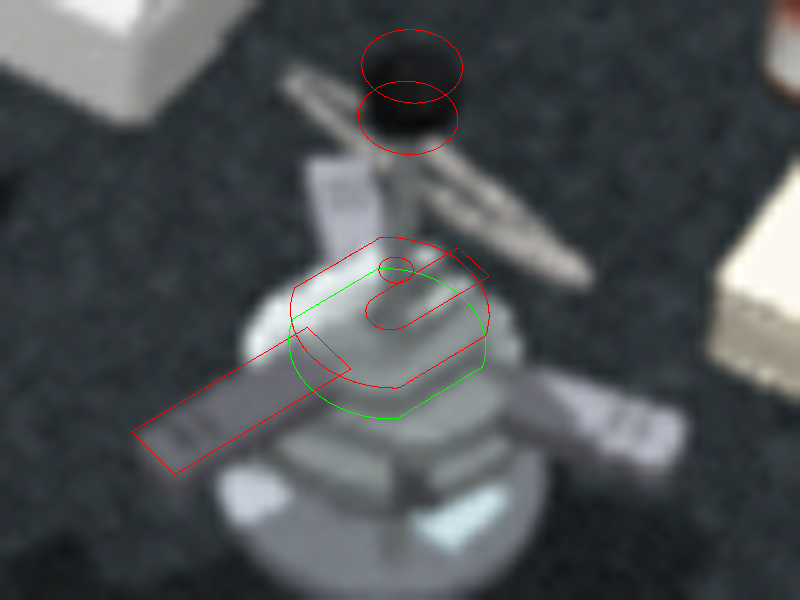

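View pics/qtop.png

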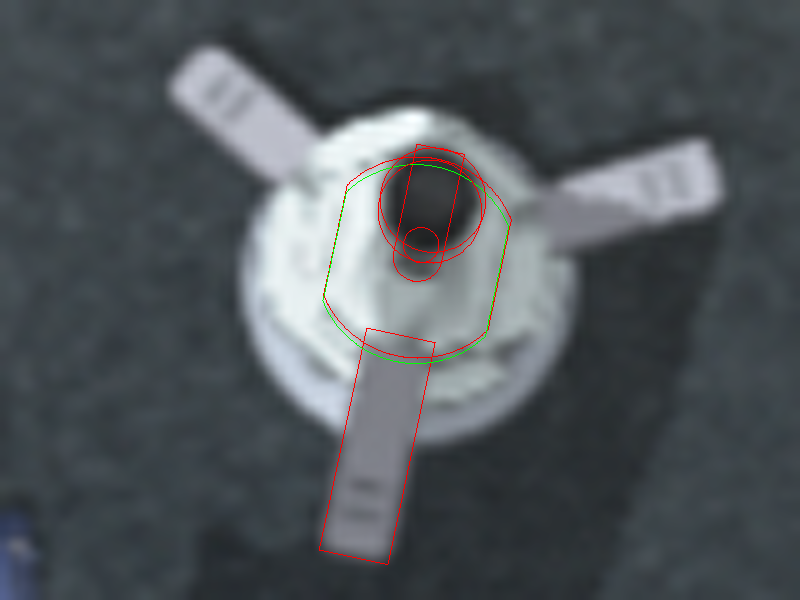

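Request:
apply_moves:
  motion: [0,0,0,0,0,0,0,0,0,0,0,0,0,0,0,0,0,0,0,0,0,0,0,0,0,0,0,0]

```text
clock: 25.8
tcp_pos: [353.2, -35.7, 220.8]
orientation: [-3.141, -0.0, 1.375]
contact_force: [-0.0, 0.2, 0.4]
gripper_width: 0.495
```

```bash
python3 -c "
from h import *
print(sign_off())"
```

```text
the job is handed in; nothing more can be done
None
```

The medium and small weights are now on the press on top of the largest one, and I handed the job in at about 26 s; it reports no verdict.

**What I did:** I gripped the medium weight by its flats and drew it straight out of the dock. I regripped it by the tab, slid it in under the knob from the right and set it down until I felt contact (about 4 N). I then picked up the small weight by its tab, slid it in from the robot's side and set it down the same way (about 5 N). I left the two purple look-alikes alone.

**Last checks:**
- **Position:** at release, the arm's position put both middles about 1 mm from the stem. In both cameras the outlines then match weights lying flat at the right heights.
- **Slots:** they point to about −131° (largest), 108° (medium) and −11° (small), so roughly 120° apart.
- **Robot:** the gripper is clear and reads no force.

**What disagreed or was not measured:**
- The side camera sits about 1 px (roughly 2 mm) off the model, by the same amount on every part, so I put it down to calibration.
- Two outline fits with the view partly blocked gave poor results. I didn't rely on one of them; for the other I read the position off the overlay.
- I did not measure the bystanders again at the end, but I saw no contact with them.

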